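# Clear the stop gauge, draw out its arm to the mark and hold

### The job

Wipe the four loose metal chips off the bed plate of the stop gauge with the scraper block, not with your fingers, and stand the block back on the bench. Then squeeze the lock button on the gauge's sliding head, draw the arm out until its pointer is at the marker on the scale rail, and finish while still holding it there with the button squeezed, because the spring would pull it back. Leave the cup of screws, the tape roll and the tin alone.

Things in the scene. Friction and masses are not known exactly. Their poses are not given: they have to be found in the camera images.
- gauge: Stop gauge, fixed; place and yaw vary. Origin on the bench top (z 0) under the sliding head's home centre; y = way the arm extends (about world +y), x away from the robot, z up. Dark bed plate x -80 to +48, y -210 to +210 mm, top at z 16. Outer tube over y -198 to -23, 44 wide, top at z 74. Scale rail on it, x -78 to -56, y 15 to 205, top at z 30, ticks every 10 mm.
- stop_arm: Telescoping arm: steel bar in the tube with an aluminium head, 36 (x) by 30 (y) mm, z 18 to 80. Axes as gauge. Origin at bench level under the head's centre: the gauge's origin when fully in; slides along gauge +y up to 175 mm. A spring pulls it in (2 to 3.4 N). Latched in (1 mm play) until the button is pressed 4.5 mm. Let go, it runs back and stops at the latch.
- head_grip (a point): Point to grip the head: on its vertical centre line, 60 mm above the bench, axes as the gauge's. Grip from above across the gauge's x: 44 mm wide with the button out, 38 mm with it pressed (then centred 1 mm to -x). Below, plate, pointer and rail reach no higher than z 30 mm (marker 38 mm).
- lock_button (a joint): Spring lock button: black ribbed pad 22 (y) by 28 (z) mm, centred 58 mm above the bench, on the head's side facing the robot (gauge -x), standing out 8 mm. Value = how far it is pushed in towards gauge +x: 0 out, 0.006 m fully in; 3 N starts it, 8 N presses it home; springs out when released. Gripping the head across x squeezes it.
- pointer (a point): Tip of the thin steel pointer low on the head (58 mm to gauge -x of the head's centre line, 30 mm above the bench); it shows the arm's place on the scale rail. Axes as the gauge's.
- mark (a point): Marker on the scale rail: a small dark steel saddle 30 x 10 mm with an upright rib across the rail, fixed, each time at another place (70 to 145 mm from the gauge's origin along its y). The point is on the rib's centre line at the rail's top, 58 mm to gauge -x like the pointer's tip; pointer and mark agree when equal along gauge y. Axes as the gauge's.
- scraper_block: Loose scraper block, 0.14 to 0.28 kg, standing upright: grey foot with a rubber sole 90 mm (own x) by 26 mm (own y) by 22 mm high, and on it a wooden grip 60 mm (x) by 24 mm (y), up to 68 mm high. Origin at the centre of its underside, z up. Grip the wood across its y.
- chip0: Loose bent steel chip, about 22 x 10 mm, 8 mm high, 12 g, lying on the open part of the bed plate (within gauge x -42 to +42, y 93 to 187 mm). Origin at the middle of its underside.
- chip1: Loose bent steel chip, about 22 x 10 mm, 8 mm high, 12 g, lying on the open part of the bed plate (within gauge x -42 to +42, y 93 to 187 mm). Origin at the middle of its underside.
- chip2: Loose bent steel chip, about 22 x 10 mm, 8 mm high, 12 g, lying on the open part of the bed plate (within gauge x -42 to +42, y 93 to 187 mm). Origin at the middle of its underside.
- chip3: Loose bent steel chip, about 22 x 10 mm, 8 mm high, 12 g, lying on the open part of the bed plate (within gauge x -42 to +42, y 93 to 187 mm). Origin at the middle of its underside.
- screw_cup: Bystander: small white cup, 68 mm across, 38 mm high, loose. Origin at the centre of its underside.
- tape_roll: Bystander: tape roll, 70 mm across, 18 mm high, loose. Origin at the centre of its underside.
- paste_tin: Bystander: low round tin, 71 mm across, 46 mm high, loose. Origin at the centre of its underside.
Things that resemble listed ones, but are neither listed nor needed, are in the scene too. What is shaped like the scraper_block but orange is not meant.

How it is judged:
By the outcome, as a careful person would: the job done as asked, in the order asked, and still so for the second after the job is handed in, while the arm keeps its last pose, push and grip.
It also fails if it takes over 64 s, if anything falls off the work surface, if the arm or the gripper's body presses on something with over 40 N, if the wrist force passes 120 N, or if a joint passes its speed limit or range.

### The arm

A 7-joint arm with a two-finger parallel gripper is mounted at the origin on the work surface; the furniture and walls round the work are solid. World frame = base frame: x ahead of the robot, y to its left, z up, the work surface at z = 0. Lengths are in mm, angles in rad, forces in N, time in s.
With the tool pointing down it reaches from about 400 to 875 mm from the base axis. Payload 4.4 kg.
Tool frame: the origin (TCP) lies midway between the tips of the shut fingers; the grasp point (between the pads) lies 19 mm behind it; z points along the fingers, y is the line along which they close (so a half turn about z gives the same grasp; the last joint's range is limited). The gripper opens to 85 mm and grips with 20 to 120 N. Pads are 22 mm wide; open, the fingers measure 114 mm over their backs; the gripper's body (76 mm by 85 mm) begins 54 mm behind the grasp point. The pads swing forward as they close: fully open they stand 13 mm farther back than shut.
Start: joints at [-1.246, 0.628, 0.038, 1.517, -0.027, 0.996, -0.02], TCP at [247.581, 601.017, 231.313] pointing down, gripper open.
Joint ranges: [-3.06, 3.06], [-0.37, 2.12], [-1.25, 1.32], [0.18, 2.47], [-1.1, 4.24], [0.23, 1.98], [-2.94, 2.94]. Speed limits (rad/s): [2.57, 2.57, 3.14, 3.14, 3.14, 3.14, 3.14].

### API

Orientations are given as [roll, pitch, yaw] about the fixed x, y, z axes, in that order (R = Rz(yaw) Ry(pitch) Rx(roll)).
In Python, from cell import monitor, cams, ctrl gives the robot as it stands.
- The arm moves only by the tool drive_tool, never from a script. Its argument "motion" is a list of rows, each an object with "fingers": the opening, from 0 (shut) to 1 (fully open); "linear": the shift along the tool's x, y, z in m, a list of three; "twist": the turn about the tool's z in rad. In form: [{"fingers": fingers, "linear": [x, y, z], "twist": twist}, ...]. A call has 1 to 5 rows; each row shifts and turns the commanded pose from where the row before left it, along the tool's axes as they then stand; what a row does not reach is not made up. A row lasts 1/12 s, in which the tool goes at most 41.7 mm and 7.16 degrees, less where a joint would pass 70% of its speed; a pose out of reach is approached as far as the arm can. A call with a gripper value outside its range is refused whole. The fingers move at their own pace and stop on an object; the grip force is fixed at half the most. Time passes only in rows, so rows that do not move let the fingers close. It gives the time, the measured TCP pose, the force, the opening and the grip force at its end, in the units of the state.
- monitor.read_state(): the state, without advancing time (a new reading comes with each control period).
- cams.get_image(name): name is "scene" or "side" or "wrist"; returns a dict with "color" (384x512x3 uint8, blue, green, red), "K" (3x3 intrinsics, pixels), "k1" (the pictures are not rectified: a ray, as slopes to the right and down, at radius r is drawn at 1 + k1 r^2 times it, then the intrinsics apply), "R" (3x3) and "t" (3): a world point X has camera coordinates R X + t. Camera axes: x right, y down, z forward; pixel columns grow to the right and rows downward; lengths in mm; the calibration is good to about 2 mm. A picture is of the moment at which its call begins. There is no depth.
- ctrl.finish_job(): hands the job in; it is judged then, once.
The state is a dict: "clock": time; "qpos": joint angles; "qd": joint speeds; "tau": joint torques, N m; "eef_pos": TCP position; "tool_rot": TCP orientation; "force": force on the tool from outside, world axes, zero at the start; "torque": the same for the moment, N m; "width": finger opening in mm; "gripper_force": force on a finger pad.
Only numpy, scipy, OpenCV 4.12 (cv2) and the standard library are available. Lean on these libraries where they do the work, as an engineer would, in place of code of your own. Each camera call takes 0.05 s, during which the arm holds its last target. There are 200 camera calls.

## Working session

There is one attempt and no reset: what is moved stays moved. The work goes in short steps, Python scripts to look and compute and a tool call to move; the robot and the scene stay as the last step left them, time stands still between calls to the robot, and variables do not carry over. Pictures are saved under pics/ and viewed, at most 10 in all, crops included, and the job is handed in when it is done.

Besides the shell and the picture viewer there is one more tool, called as name([rows], argument=value, ...), one row to a line, values as JSON. drive_tool: Moves the arm, as the interface text tells. Its arguments: {"type":"object","properties":{"motion":{"type":"array"}},"required":["motion"]}

```bash
mkdir -p pics
cat > h.py <<'E'
import numpy as np, cv2
from cell import monitor, cams, ctrl
def snap(n,f):
    im=cams.get_image(n); cv2.imwrite(f'pics/{f}.png',im['color']); np.savez(f'{f}.npz',**im); return im
def load(f): return dict(np.load(f'{f}.npz'))
def ray(im,uv):
    K=np.array(im['K']);R=np.array(im['R']);t=np.array(im['t']).ravel()
    d=np.linalg.inv(K)@np.array([uv[0],uv[1],1.]); p=d[:2].copy()
    for _ in range(30): p=d[:2]/(1+float(im['k1'])*(p@p))
    return -R.T@t, R.T@np.array([p[0],p[1],1])
def onz(im,uv,z):
    c,d=ray(im,uv); return c+d*(z-c[2])/d[2]
def proj(im,X):
    c=np.array(im['R'])@np.array(X,float)+np.array(im['t']).ravel(); p=c[:2]/c[2]; p=p*(1+float(im['k1'])*(p@p))
    return (np.array(im['K'])@np.array([*p,1]))[:2]
E
python3 - <<'E'
from h import *
a=snap('scene','s1');b=snap('side','d1')
for n,i in(('s',a),('d',b)): print(n,onz(i,(256,192),0),ray(i,(0,0))[0])
s=monitor.read_state(); print({k:np.round(v,3).tolist() for k,v in s.items()})
E
```

```text
s [ 4.69942691e+02  1.32566769e+02 -1.13686838e-13] [-152.73287211 -504.74491724  864.29034369]
d [467.10349986 189.25938921   0.        ] [ 248.10199239 -719.63900213  748.02170843]
{'clock': 0.1, 'qpos': [-1.246, 0.629, 0.038, 1.518, -0.027, 0.996, -0.02], 'qd': [-0.001, -0.002, 0.0, -0.003, -0.002, 0.0, -0.001], 'tau': [0.003, -56.454, 1.23, -19.398, 0.011, 0.005, 0.0], 'eef_pos': [247.359, 600.471, 230.483], 'tool_rot': [-3.14, -0.0, 2.751], 'force': [0.072, -0.033, -0.018], 'torque': [-0.051, -0.044, -0.035], 'gripper_force': 0.0, 'width': 85.526}
```

View pics/s1.png

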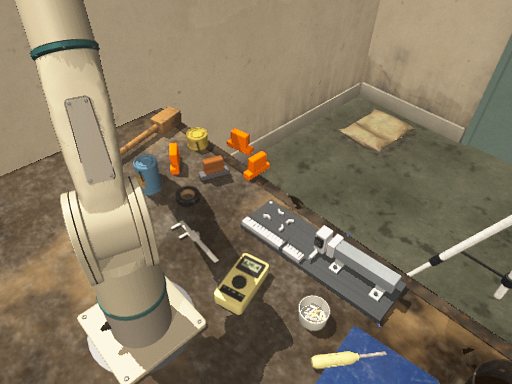

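View pics/d1.png

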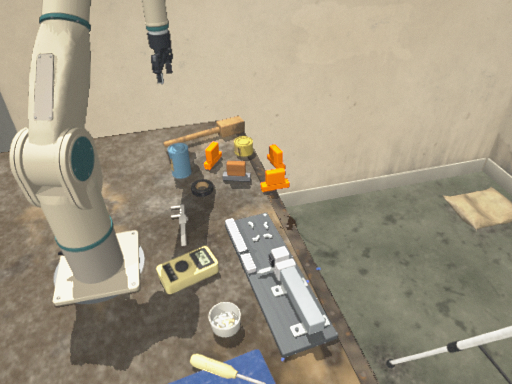

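Run:
```python
from h import *
a=load('s1')['color'];b=load('d1')['color']
cv2.imwrite('pics/s1c.png',cv2.resize(a[120:330,150:416],None,fx=3,fy=2.857142,interpolation=cv2.INTER_CUBIC)[:, :800])
cv2.imwrite('pics/d1c.png',cv2.resize(b[140:360,150:350],None,fx=2.7,fy=2.7,interpolation=cv2.INTER_CUBIC))
```

```text
(no output)
```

View pics/s1c.png

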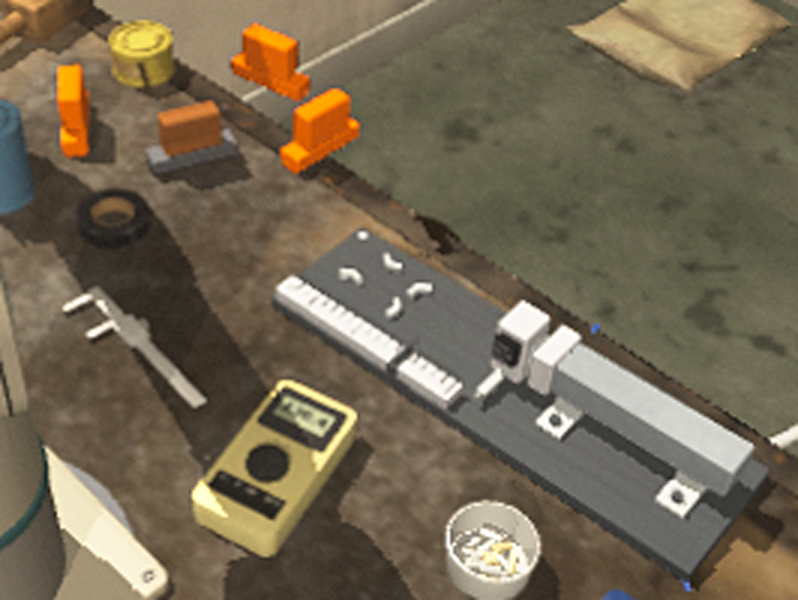

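View pics/d1c.png

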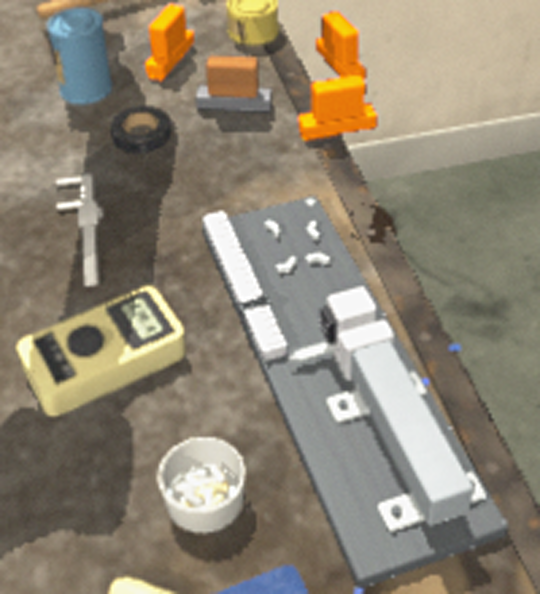

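```bash
cat >> h.py <<'E'
S=lambda u,v:(150+u/3,120+v/2.857142)
D=lambda u,v:(150+u/2.7,140+v/2.7)
E
python3 - <<'E'
from h import *
a=load('s1');b=load('d1')
def pr(n,s,d,z): print(n,np.round(onz(a,S(*s),z)[:2],1) if s else '',np.round(onz(b,D(*d),z)[:2],1) if d else '')
pr('c -80,210',(275,294),(204,218),16)
pr('c 48,210',(362,228),(311,197),16)
pr('c -80,-210',(690,572),(360,575),16)
pr('c 48,-210',(768,465),(506,525),16)
for n,s,d in zip('abcd',[(350,274),(392,262),(420,289),(394,308)],[(272,229),(314,230),(318,259),(287,265)]): pr('chip'+n,s,d,20)
pr('mark',(403,353),(262,303),34)
pr('ptr',(483,393),(291,357),30)
pr('head top',(529,316),(352,306),80)
pr('rail end205',(279,288),(214,213),30)
pr('rail 15',(452,398),(275,355),30)
pr('wood top',(188,116),(232,66),68)
pr('wood top L',(158,122),(207,63),68)
pr('wood top R',(220,110),(258,63),68)
pr('foot nearL',(150,172),(197,109),0)
pr('foot nearR',(238,151),(271,111),0)
pr('cup',(493,540),(202,475),38)
pr('tape',(113,213),(141,125),9)
pr('tin',(142,40),(252,5),46)
pr('orange1',(72,150),(155,75),0)
pr('orange2 l',(285,165),(305,135),0)
pr('orange2 r',(357,130),(376,125),0)
pr('orange3',(270,80),(342,60),10)
for uv in [(100,20),(290,160),(430,235),(600,335),(760,420)]: pr('edge',uv,None,0)
pr('can',None,(85,95),0)
for n,i in(('s',a),('d',b)):
    g=i['color']; hsv=cv2.cvtColor(g,cv2.COLOR_BGR2HSV)
    m=cv2.inRange(hsv,(3,100,80),(13,230,230)); k,l,st,c=cv2.connectedComponentsWithStats(m)
    print(n,[(st[j].tolist(),c[j].round(1).tolist()) for j in range(1,k) if st[j][4]>40])
E
```

```text
c -80,210 [347.8  59.4] [347.6  66.4]
c 48,210 [467.7  69.6] [464.3  69.1]
c -80,-210 [ 384.7 -355.3] [ 387.6 -353.1]
c 48,-210 [ 511.6 -339.9] [ 510.4 -342.9]
chipa [413.2  30.1] [411.5  27.8]
chipb [452.8  15.5] [452.7  15.2]
chipc [446.6 -25.7] [445.5 -25.9]
chipd [412.3 -26.6] [413.8 -26. ]
mark [371.  -76.2] [376.  -81.2]
ptr [ 390.8 -148.2] [ 386.9 -146.9]
head top [ 447.7 -140.5] [ 442.4 -145.8]
rail end205 [347.2  53.2] [357.1  56.2]
rail 15 [ 368.  -134.9] [ 373.7 -141.1]
wood top [416.8 264.8] [420.2 258.2]
wood top L [388.9 276.8] [393.1 272.2]
wood top R [446.4 251.3] [450.9 256.2]
foot nearL [378.4 283.9] [377.3 277. ]
foot nearR [466.7 250.1] [463.3 249.3]
cup [ 286.2 -248.5] [ 287.3 -251.3]
tape [308.6 250.6] [306.1 251.5]
tin [480.1 424.2] [480.1 421.5]
orange1 [340.3 365.4] [338.4 362.5]
orange2 l [487.7 200.8] [490.9 193.3]
orange2 r [583. 193.] [577.2 189.7]
orange3 [565.3 311.3] [573.1 317.5]
edge [504.1 541.6] 
edge [496.9 203.4] 
edge [521.1  29.6] 
edge [ 537.8 -160.2] 
edge [ 559.4 -307.1] 
can  [247.2 342.8]
s [([170, 142, 10, 34, 61], [176.7, 160.0]), ([202, 155, 22, 20, 298], [213.0, 164.8]), ([243, 162, 27, 19, 43], [256.3, 172.9])]
d [([226, 163, 17, 13, 62], [233.0, 169.8])]
```

Scene: grey/brown scraper block near (212,166) scene / (236,172) side; marker, chips and gauge found consistently in both views. Gauge origin ≈ (444,-140), yaw ≈ 0.09; block ≈ (420,262). The bench edge is close on +x, so the chips go off the +y end. I'm moving above the block for a wrist view.

drive_tool([
  {"fingers": 1, "linear": [-0.0224, -0.0196, 0], "twist": 0},
  {"fingers": 1, "linear": [-0.0224, -0.0196, 0], "twist": 0},
  {"fingers": 1, "linear": [-0.0224, -0.0196, 0], "twist": 0},
  {"fingers": 1, "linear": [-0.0224, -0.0196, 0], "twist": 0},
  {"fingers": 1, "linear": [-0.0224, -0.0196, 0], "twist": 0},
])

```text
clock: 0.52
eef_pos: [314.0, 466.2, 230.9]
tool_rot: [-3.141, -0.0, 2.751]
force: [0.5, 0.3, 0.2]
width: 85.4
gripper_force: 0.0
```

drive_tool([
  {"fingers": 1, "linear": [-0.0224, -0.0196, 0], "twist": 0},
  {"fingers": 1, "linear": [-0.0224, -0.0196, 0], "twist": 0},
  {"fingers": 1, "linear": [-0.0224, -0.0196, 0], "twist": 0},
  {"fingers": 1, "linear": [-0.0224, -0.0196, 0], "twist": 0},
  {"fingers": 1, "linear": [-0.0224, -0.0196, 0], "twist": 0},
])

```text
clock: 0.93
eef_pos: [380.3, 332.9, 231.1]
tool_rot: [-3.141, -0.0, 2.751]
force: [0.2, 0.4, -1.0]
width: 85.0
gripper_force: 0.0
```

drive_tool([
  {"fingers": 1, "linear": [-0.0224, -0.0196, 0], "twist": 0},
  {"fingers": 1, "linear": [-0.0224, -0.0196, 0], "twist": 0},
  {"fingers": 1, "linear": [-0.0224, -0.0196, 0], "twist": 0},
  {"fingers": 1, "linear": [0, 0, 0], "twist": 0},
  {"fingers": 1, "linear": [0, 0, 0], "twist": 0},
])

```text
clock: 1.35
eef_pos: [420.5, 252.6, 231.2]
tool_rot: [-3.141, 0.0, 2.746]
force: [-0.1, -0.5, 0.6]
width: 85.6
gripper_force: 0.0
```

```bash
cat >> h.py <<'E'
def state():
    s=monitor.read_state(); print({k:np.round(s[k],3).tolist() for k in('clock','qpos','eef_pos','tool_rot','force','width','gripper_force')}); return s
E
python3 - <<'E'
from h import *
state(); w=snap('wrist','w1'); print(ray(w,(0,0))[0], onz(w,(256,192),0))
E
```

```text
{'clock': 1.35, 'qpos': [-0.64, 0.403, 0.057, 1.952, -0.031, 0.788, 0.61], 'eef_pos': [420.464, 252.574, 231.171], 'tool_rot': [-3.141, 0.0, 2.746], 'force': [-0.068, -0.48, 0.642], 'width': 85.553, 'gripper_force': 0.0}
[349.00790092 282.12409683 374.25465369] [456.75147637 234.46752521   0.        ]
```

View pics/w1.png

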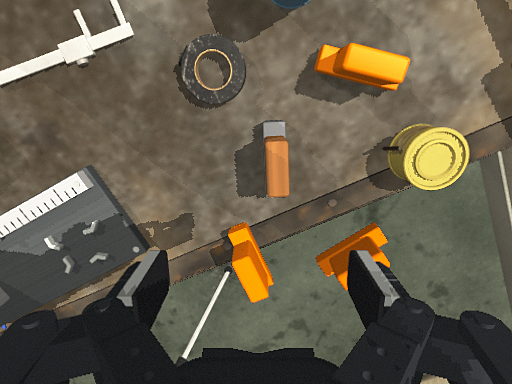

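Block: wood at (277,165) with the grey foot end at (274,129); tape (213,70), tin (432,157), chips (54,243),(92,227),(68,264),(98,256).

Run:
```python
from h import *
w=load('w1'); g=w['color']; hsv=cv2.cvtColor(g,cv2.COLOR_BGR2HSV)
m=cv2.inRange(hsv[110:210,250:305],(3,90,110),(16,215,255))
k,l,st,c=cv2.connectedComponentsWithStats(m); j=1+st[1:,4].argmax(); m=(l==j).astype('uint8')
cn=max(cv2.findContours(m,0,2)[0],key=cv2.contourArea)[:,0]+[250,110]
for v in range(130,202,6):
    r=np.where(m[v-110])[0]; print(v,(r.min()+250,r.max()+250) if len(r) else '')
P=np.array([onz(w,p,68)[:2] for p in cn],dtype='float32'); print(cv2.minAreaRect(P))
for n,p in dict(fL=(264,122),fR=(285,122)).items(): print(n,onz(w,p,22))
for n,p in dict(plate=(89,165),back=(147,247),).items(): print(n,onz(w,p,16))
big=cv2.resize(g[105:210,240:315],None,fx=5,fy=5,interpolation=cv2.INTER_CUBIC)
big2=cv2.resize(g[155:300,0:170],None,fx=2.4,fy=3.62,interpolation=cv2.INTER_CUBIC)
cv2.imwrite('pics/w1c.png',np.hstack([big,cv2.resize(big2,(408,525))]))
```

```text
130 
136 (np.int64(267), np.int64(283))
142 (np.int64(265), np.int64(287))
148 (np.int64(265), np.int64(288))
154 (np.int64(266), np.int64(288))
160 (np.int64(266), np.int64(288))
166 (np.int64(266), np.int64(288))
172 (np.int64(266), np.int64(289))
178 (np.int64(267), np.int64(289))
184 (np.int64(267), np.int64(289))
190 (np.int64(267), np.int64(289))
196 (np.int64(268), np.int64(287))
((421.0621032714844, 273.4344482421875), (23.53125762939453, 63.66596984863281), 70.28372955322266)
fL [378.19769379 277.19656807  22.        ]
fR [387.23089569 298.85333703  22.        ]
plate [345.56710958  67.38937071  16.        ]
back [466.73749937  77.90318759  16.        ]
```

View pics/w1c.png

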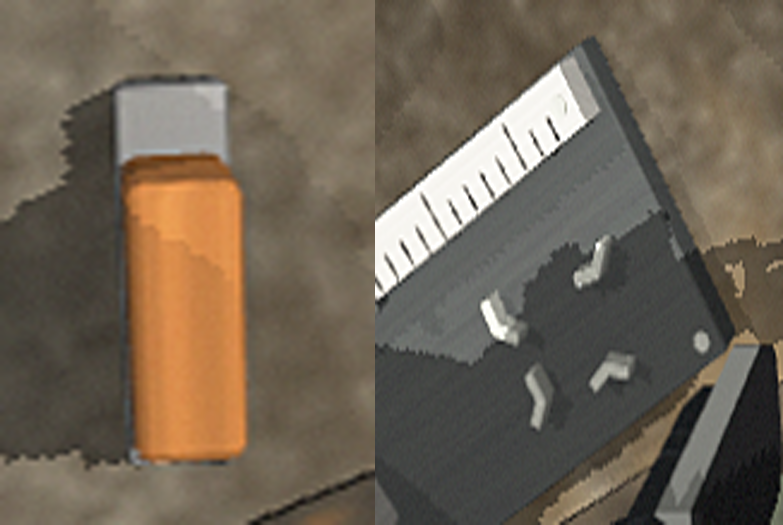

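drive_tool([
  {"fingers": 1, "linear": [0.005, 0.02, 0.01], "twist": -0.047},
  {"fingers": 1, "linear": [0, 0, 0.03], "twist": 0},
  {"fingers": 1, "linear": [0, 0, 0.03], "twist": 0},
  {"fingers": 1, "linear": [0, 0, 0.03], "twist": 0},
  {"fingers": 1, "linear": [0, 0, 0], "twist": 0},
])

```text
clock: 1.82
eef_pos: [418.6, 274.5, 126.7]
tool_rot: [-3.134, -0.006, 2.801]
force: [-0.9, -0.8, -0.2]
width: 85.7
gripper_force: 0.0
```

Run:
```python
from h import *
state(); w=snap('wrist','w2'); g=w['color']; hsv=cv2.cvtColor(g,cv2.COLOR_BGR2HSV)
m=cv2.inRange(hsv,(3,90,90),(14,215,255))
k,l,st,c=cv2.connectedComponentsWithStats(m)
for j in range(1,k):
    if st[j][4]>400:
        mm=(l==j).astype('uint8'); cn=max(cv2.findContours(mm,0,2)[0],key=cv2.contourArea)[:,0]
        P=np.array([onz(w,p,68)[:2] for p in cn],dtype='float32'); print(st[j],cv2.minAreaRect(P))
```

```text
{'clock': 1.817, 'qpos': [-0.655, 0.58, 0.028, 2.021, -0.031, 0.551, 0.625], 'eef_pos': [418.613, 274.521, 126.701], 'tool_rot': [-3.134, -0.006, 2.801], 'force': [-0.881, -0.788, -0.189], 'width': 85.691, 'gripper_force': 0.0}
[ 242  166   34   90 2774] ((419.3857727050781, 274.04498291015625), (23.37977409362793, 66.84921264648438), 69.63861846923828)
```

drive_tool([
  {"fingers": 1, "linear": [0, 0, 0.02], "twist": 0},
  {"fingers": 1, "linear": [0, 0, 0], "twist": 0},
  {"fingers": 1, "linear": [0, 0, 0], "twist": 0},
  {"fingers": 1, "linear": [0, 0, 0], "twist": 0},
])

```text
clock: 2.2
eef_pos: [423.4, 275.8, 112.9]
tool_rot: [3.14, 0.001, 2.798]
force: [-0.1, -0.3, 0.7]
width: 85.6
gripper_force: 0.0
```

drive_tool([
  {"fingers": 1, "linear": [0, -0.0025, 0.025], "twist": 0},
  {"fingers": 1, "linear": [0, 0, 0.025], "twist": 0},
  {"fingers": 1, "linear": [0, 0, 0.02], "twist": 0},
  {"fingers": 1, "linear": [0, 0, 0.012], "twist": 0},
  {"fingers": 1, "linear": [0, 0, 0], "twist": 0},
])

```text
clock: 2.62
eef_pos: [421.4, 272.4, 28.6]
tool_rot: [-3.14, -0.001, 2.798]
force: [-0.1, -0.3, -0.2]
width: 85.4
gripper_force: 0.0
```

drive_tool([
  {"fingers": 1, "linear": [0, 0, 0], "twist": 0},
  {"fingers": 1, "linear": [0, 0, 0], "twist": 0},
  {"fingers": 0.2, "linear": [0, 0, 0], "twist": 0},
  {"fingers": 0.2, "linear": [0, 0, 0], "twist": 0},
  {"fingers": 0.2, "linear": [0, 0, 0], "twist": 0},
])

```text
clock: 3.03
eef_pos: [422.4, 272.9, 30.2]
tool_rot: [3.14, 0.001, 2.798]
force: [-1.0, -0.2, 0.5]
width: 51.4
gripper_force: 0.0
```

drive_tool([
  {"fingers": 0.0, "linear": [0, 0, 0], "twist": 0},
  {"fingers": 0, "linear": [0, 0, 0], "twist": 0},
  {"fingers": 0, "linear": [0, 0, 0], "twist": 0},
  {"fingers": 0, "linear": [0, 0, 0], "twist": 0},
  {"fingers": 0, "linear": [0, 0, 0], "twist": 0},
])

```text
clock: 3.45
eef_pos: [422.0, 272.6, 29.6]
tool_rot: [3.141, 0.0, 2.798]
force: [-0.4, -0.2, 5.2]
width: 23.7
gripper_force: 58.7
```

Run:
```python
from h import *
w=load('w1'); W=lambda u,v:((u-375)/2.4,155+v/3.62)
f=lambda u,v,z:onz(w,W(u,v),z)[:2].round(1)
a,b=f(377,222,30),f(560,62,30); print('rail outer',a,b,np.arctan2(-(b-a)[0],(b-a)[1]))
a,b=f(377,297,30),f(580,122,30); print('rail inner',a,b,np.arctan2(-(b-a)[0],(b-a)[1]))
print('corners',f(592,38,16),f(735,345,16))
for p in [(594,262),(503,318),(540,397),(613,371)]: print('chip',f(*p,20))
a=load('s1');b=load('d1')
# plate outer long edge & tube edge yaw
for im,F,p,q,z in [(a,S,(275,297),(690,572),16),(a,S,(580,347),(752,447),74),(b,D,(204,218),(360,575),16),(b,D,(387,343),(468,485),74)]:
    p,q=onz(im,F(*p),z)[:2],onz(im,F(*q),z)[:2]; d=p-q; print(p.round(),q.round(),np.arctan2(-d[0],d[1]))
```

```text
rail outer [359.7 -53. ] [347.7  58.9] 0.10683033376206759
rail inner [382.  -69.6] [368.2  56.8] 0.10874650611160418
corners [346.7  68.6] [472.4  79.2]
chip [414.8  29.7]
chip [414.8 -25.2]
chip [448.8 -24.7]
chip [454.9  16.6]
[345.  57.] [ 385. -355.] 0.09518973595851159
[ 456. -187.] [ 472. -334.] 0.10512567721531181
[348.  66.] [ 388. -353.] 0.09509557968660635
[ 460. -188.] [ 475. -334.] 0.10214981396198237
```

drive_tool([
  {"fingers": 0, "linear": [0, 0, -0.02], "twist": 0},
  {"fingers": 0, "linear": [0, 0, -0.03], "twist": 0},
  {"fingers": 0, "linear": [0, 0, -0.03], "twist": 0},
  {"fingers": 0, "linear": [0, 0, 0], "twist": 0},
  {"fingers": 0, "linear": [0, 0, 0], "twist": 0},
])

```text
clock: 3.87
eef_pos: [422.7, 273.0, 110.4]
tool_rot: [3.139, 0.002, 2.798]
force: [-0.6, -0.2, -2.7]
width: 23.3
gripper_force: 59.5
```

drive_tool([
  {"fingers": 0, "linear": [0, 0, 0], "twist": -0.1105},
  {"fingers": 0, "linear": [0, 0, 0], "twist": -0.1105},
  {"fingers": 0, "linear": [0, 0, 0], "twist": -0.1105},
  {"fingers": 0, "linear": [0, 0, 0], "twist": -0.1105},
  {"fingers": 0, "linear": [0, 0, 0], "twist": 0},
])

```text
clock: 4.28
eef_pos: [420.9, 271.8, 107.7]
tool_rot: [-3.141, -0.003, -3.041]
force: [-0.5, -0.6, -2.2]
width: 23.6
gripper_force: 59.3
```

drive_tool([
  {"fingers": 0, "linear": [0.0017, -0.02, 0], "twist": 0},
  {"fingers": 0, "linear": [0.0017, -0.028, 0], "twist": 0},
  {"fingers": 0, "linear": [0.0017, -0.028, 0], "twist": 0},
  {"fingers": 0, "linear": [0.0017, -0.028, 0], "twist": 0},
  {"fingers": 0, "linear": [0.0017, -0.028, 0], "twist": 0},
])

```text
clock: 4.7
eef_pos: [425.4, 138.9, 108.3]
tool_rot: [-3.141, -0.002, -3.046]
force: [0.0, -0.5, -2.4]
width: 23.1
gripper_force: 59.2
```

drive_tool([
  {"fingers": 0, "linear": [0.0017, -0.028, 0], "twist": 0},
  {"fingers": 0, "linear": [0.0017, -0.028, 0], "twist": 0},
  {"fingers": 0, "linear": [0.0017, -0.028, 0], "twist": 0},
  {"fingers": 0, "linear": [0.0017, -0.028, 0], "twist": 0},
  {"fingers": 0, "linear": [0.0017, -0.028, 0], "twist": 0},
])

```text
clock: 5.12
eef_pos: [430.7, -1.1, 108.4]
tool_rot: [3.141, -0.002, -3.047]
force: [0.4, 0.1, -1.6]
width: 23.2
gripper_force: 59.2
```

drive_tool([
  {"fingers": 0, "linear": [0.0017, -0.028, 0], "twist": 0},
  {"fingers": 0, "linear": [0.0017, -0.02, 0], "twist": 0},
  {"fingers": 0, "linear": [0, -0.008, 0], "twist": 0},
  {"fingers": 0, "linear": [0, 0, 0], "twist": 0},
  {"fingers": 0, "linear": [0, 0, 0], "twist": 0},
])

```text
clock: 5.53
eef_pos: [433.5, -55.1, 108.8]
tool_rot: [3.141, -0.001, -3.045]
force: [0.6, -0.2, -2.2]
width: 23.5
gripper_force: 59.4
```

Run:
```python
from h import *
state(); w=snap('wrist','w3'); b=snap('side','d3')
c=cv2.resize(b['color'][140:300,200:320],(360,480),interpolation=cv2.INTER_CUBIC)
cv2.imwrite('pics/c3.png',np.hstack([cv2.resize(w['color'],(440,330)),c[:330]]) if 0 else np.hstack([cv2.copyMakeBorder(cv2.resize(w['color'],(440,330)),0,150,0,0,0),c]))
```

```text
{'clock': 5.533, 'qpos': [0.186, 0.554, -0.174, 2.201, 0.232, 0.404, 1.491], 'eef_pos': [433.497, -55.098, 108.798], 'tool_rot': [3.141, -0.001, -3.045], 'force': [0.591, -0.174, -2.22], 'width': 23.493, 'gripper_force': 59.427}
```

View pics/c3.png

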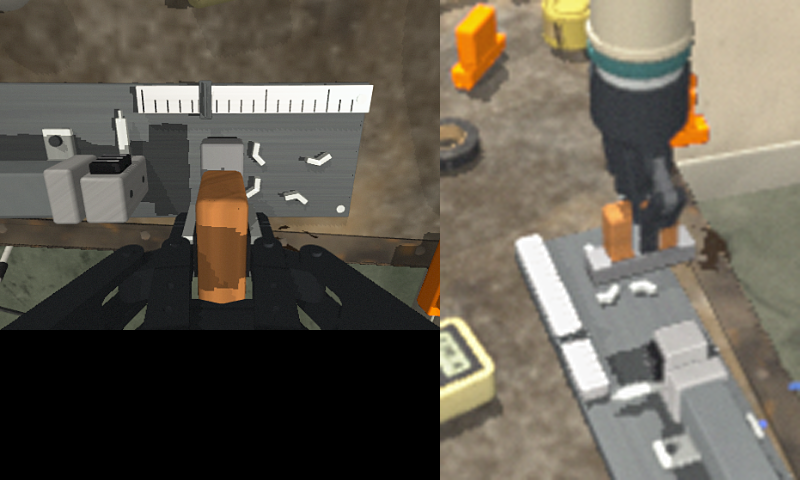

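Wrist view: rail spans x≈136–372 (crop), marker at (205,98), pointer tip at (122,112), chips right of the foot. Measure these precisely.

Run:
```python
from h import *
w=load('w3'); g=cv2.cvtColor(w['color'],cv2.COLOR_BGR2GRAY)
m=(g>185).astype('uint8')
for v in (104,110,116,122,128):
    r=g[v,140:450].astype(int); d=np.diff((r>160).astype(int)); print(v,[(int(i)+141,int(s)) for i,s in enumerate(d) if s])
for u in (180,220,300,400): 
    r=g[85:145,u].astype(int); d=np.diff((r>150).astype(int)); print(u,[(int(i)+86,int(s)) for i,s in enumerate(d) if s])
print('marker cols',g[118,225:252],g[100,225:252])
cv2.imwrite('pics/c3b.png',cv2.resize(w['color'][80:260,90:450],(800,400),interpolation=cv2.INTER_CUBIC))
```

```text
104 [(158, 1), (231, -1), (246, 1), (310, -1), (311, 1), (382, -1), (384, 1), (434, -1)]
110 [(159, 1), (164, -1), (167, 1), (231, -1), (246, 1), (309, -1), (311, 1), (381, -1), (383, 1), (433, -1)]
116 [(160, 1), (165, -1), (167, 1), (180, -1), (181, 1), (194, -1), (195, 1), (208, -1), (210, 1), (223, -1), (224, 1), (231, -1), (246, 1), (252, -1), (253, 1), (266, -1), (267, 1), (280, -1), (282, 1), (294, -1), (296, 1), (309, -1), (310, 1), (323, -1), (325, 1), (338, -1), (339, 1), (352, -1), (353, 1), (366, -1), (368, 1), (381, -1), (382, 1), (395, -1), (397, 1), (409, -1), (411, 1), (432, -1)]
122 [(160, 1), (166, -1), (168, 1), (180, -1), (182, 1), (194, -1), (196, 1), (209, -1), (210, 1), (223, -1), (225, 1), (231, -1), (246, 1), (251, -1), (253, 1), (266, -1), (267, 1), (280, -1), (282, 1), (294, -1), (296, 1), (309, -1), (310, 1), (323, -1), (324, 1), (337, -1), (338, 1), (352, -1), (353, 1), (366, -1), (367, 1), (380, -1), (382, 1), (394, -1), (396, 1), (409, -1), (410, 1), (431, -1)]
128 [(161, 1), (166, -1), (168, 1), (180, -1), (182, 1), (195, -1), (197, 1), (209, -1), (211, 1), (223, -1), (225, 1), (231, -1), (247, 1), (251, -1), (253, 1), (266, -1), (267, 1), (280, -1), (281, 1), (294, -1), (296, 1), (308, -1), (310, 1), (323, -1), (324, 1), (337, -1), (338, 1), (351, -1), (352, 1), (365, -1), (367, 1), (379, -1), (381, 1), (393, -1), (395, 1), (408, -1), (410, 1), (430, -1)]
180 [(100, 1), (116, -1), (127, 1), (132, -1)]
220 [(100, 1), (132, -1)]
300 [(100, 1), (132, -1)]
400 [(99, 1), (131, -1)]
marker cols [249 244 241 243 254 177 124  85  62  60  59  75  81  98 103  66  97  91
  87  90  78 182 233 245 248 255 152] [252 252 252 253 254 255 131  84 101  67  56  54  91 105 102  85  98  93
  97  97  73 253 255 254 252 254 254]
```

View pics/c3b.png

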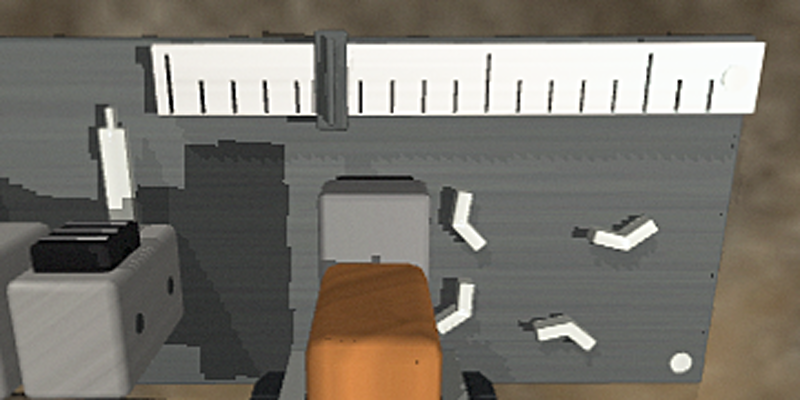

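Run:
```python
from h import *
w=load('w3')
P={y:onz(w,(u,122),30)[:2] for y,u in((20,167),(120,310),(170,381.5))}; print({k:v.round(1) for k,v in P.items()})
d=P[170]-P[20]; th=np.arctan2(-d[0],d[1]); ex=np.array([np.cos(th),np.sin(th)]);ey=np.array([-ex[1],ex[0]])
a=onz(w,(300,100),30)[:2];b=onz(w,(300,132),30)[:2]
print(th,np.linalg.norm(d),'rail width',(b-a)@ex)
m=onz(w,(238.5,122),30)[:2]; p=onz(w,(139.5,128.6),30)[:2]
O=(P[120]-120*ey); O=O+ex*(((a+b)/2-O)@ex+67); print('O',O,'mark y',(m-O)@ey,'ptr',((p-O)@ex,(p-O)@ey))
t=monitor.read_state()['eef_pos'][:2]; print('tcp gauge',(t-O)@ex,(t-O)@ey)
for u,v in [(464,222),(462,306),(625,232),(568,330)]:
    c=onz(w,(90+u*.45,80+v*.45),20)[:2]; print('chip',((c-O)@ex).round(1),((c-O)@ey).round(1))
```

```text
{20: array([ 380.6, -124.9]), 120: array([370.8, -24.8]), 170: array([366.1,  25.1])}
0.09656671420505485 150.68815439011513 rail width 21.707909797522714
O [ 445.16786961 -138.14520634] mark y 69.6655294260035 ptr (np.float64(-58.342690355457506), np.float64(-0.3419218398761652))
tcp gauge -3.331246175031199 84.7881070558562
chip -18.2 115.3
chip 13.6 115.8
chip -14.5 172.0
chip 23.0 155.3
```

drive_tool([
  {"fingers": 0, "linear": [0, -0.009, 0.02], "twist": 0},
  {"fingers": 0, "linear": [0, 0, 0.02], "twist": 0},
  {"fingers": 0, "linear": [0, 0, 0.01], "twist": 0},
  {"fingers": 0, "linear": [0, 0, 0], "twist": 0},
  {"fingers": 0, "linear": [0, 0, 0], "twist": 0},
])

```text
clock: 6.05
eef_pos: [434.4, -63.3, 59.0]
tool_rot: [3.141, -0.001, -3.041]
force: [-0.0, -0.7, -2.2]
width: 23.4
gripper_force: 59.4
```

drive_tool([
  {"fingers": 0, "linear": [0, -0.003, 0.006], "twist": 0},
  {"fingers": 0, "linear": [0, 0, 0.004], "twist": 0},
  {"fingers": 0, "linear": [0, 0, 0.002], "twist": 0},
  {"fingers": 0, "linear": [0, 0, 0], "twist": 0},
  {"fingers": 0, "linear": [0, 0, 0], "twist": 0},
])

```text
clock: 6.47
eef_pos: [435.0, -67.8, 47.4]
tool_rot: [3.141, 0.0, -3.043]
force: [0.4, 0.6, -1.8]
width: 23.5
gripper_force: 59.4
```

drive_tool([
  {"fingers": 0, "linear": [0, 0, 0.001], "twist": 0},
  {"fingers": 0, "linear": [0, 0, 0], "twist": 0},
  {"fingers": 0, "linear": [0, 0, 0], "twist": 0},
])

```text
clock: 6.72
eef_pos: [435.0, -67.8, 46.4]
tool_rot: [3.142, 0.0, -3.043]
force: [-0.1, 0.5, -1.4]
width: 23.3
gripper_force: 59.4
```

drive_tool([
  {"fingers": 0, "linear": [0, 0, 0.0008], "twist": 0},
  {"fingers": 0, "linear": [0, 0, 0], "twist": 0},
  {"fingers": 0, "linear": [0, 0, 0], "twist": 0},
])

```text
clock: 6.97
eef_pos: [435.1, -67.9, 45.7]
tool_rot: [-3.141, 0.0, -3.043]
force: [-0.5, -1.4, 1.2]
width: 23.3
gripper_force: 59.7
```

drive_tool([
  {"fingers": 0, "linear": [0, 0.006, 0], "twist": 0},
  {"fingers": 0, "linear": [0, 0.009, 0], "twist": 0},
  {"fingers": 0, "linear": [0, 0.009, 0], "twist": 0},
  {"fingers": 0, "linear": [0, 0.009, 0], "twist": 0},
  {"fingers": 0, "linear": [0, 0.009, 0], "twist": 0},
])

```text
clock: 7.38
eef_pos: [430.9, -26.2, 45.6]
tool_rot: [-3.141, 0.0, -3.044]
force: [0.2, -0.8, 0.1]
width: 23.7
gripper_force: 59.8
```

drive_tool([
  {"fingers": 0, "linear": [0, 0.009, 0], "twist": 0},
  {"fingers": 0, "linear": [0, 0.009, 0], "twist": 0},
  {"fingers": 0, "linear": [0, 0.009, 0], "twist": 0},
  {"fingers": 0, "linear": [0, 0.009, 0], "twist": 0},
  {"fingers": 0, "linear": [0, 0.009, 0], "twist": 0},
])

```text
clock: 7.8
eef_pos: [426.4, 18.5, 45.6]
tool_rot: [-3.141, -0.0, -3.044]
force: [0.4, -1.7, 0.7]
width: 23.3
gripper_force: 59.8
```

```bash
cat >> h.py <<'E'
O=np.array([445.2,-138.1]);th=.0966;ex=np.array([np.cos(th),np.sin(th)]);ey=np.array([-ex[1],ex[0]])
def G(p): r=np.array(p)[:2]-O; return np.round([r@ex,r@ey],1)
E
python3 - <<'E'
from h import *
s=state(); print(G(s['eef_pos'])); w=snap('wrist','w4')
cv2.imwrite('pics/c4.png',w['color'])
E
```

```text
{'clock': 7.8, 'qpos': [0.024, 0.686, -0.195, 2.262, 0.552, 0.237, 1.002], 'eef_pos': [426.41, 18.516, 45.615], 'tool_rot': [-3.141, -0.0, -3.044], 'force': [0.357, -1.744, 0.659], 'width': 23.335, 'gripper_force': 59.788}
[ -3.6 157.7]
```

View pics/c4.png

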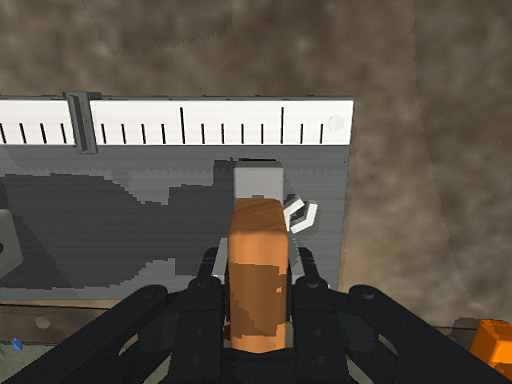

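Chips ride ahead of the foot at (300,213). Joint 6 is near its lower limit, so I'll drift slightly outward and check the joints.

drive_tool([
  {"fingers": 0, "linear": [-0.002, 0.006, 0], "twist": 0},
  {"fingers": 0, "linear": [-0.002, 0.006, 0], "twist": 0},
  {"fingers": 0, "linear": [-0.002, 0.006, 0], "twist": 0},
])

```text
clock: 8.1
eef_pos: [430.7, 36.8, 45.6]
tool_rot: [-3.141, -0.0, -3.045]
force: [-0.6, -3.2, 3.8]
width: 23.6
gripper_force: 60.1
```

Run:
```python
from h import *
s=state(); print(G(s['eef_pos']))
```

```text
{'clock': 8.1, 'qpos': [-0.015, 0.688, -0.197, 2.248, 0.535, 0.249, 0.978], 'eef_pos': [430.718, 36.811, 45.62], 'tool_rot': [-3.141, -0.0, -3.045], 'force': [-0.584, -3.185, 3.768], 'width': 23.554, 'gripper_force': 60.1}
[  2.5 175.5]
```

drive_tool([
  {"fingers": 0, "linear": [-0.001, 0.008, 0], "twist": 0},
  {"fingers": 0, "linear": [-0.001, 0.008, 0], "twist": 0},
  {"fingers": 0, "linear": [0, 0.008, 0], "twist": 0},
  {"fingers": 0, "linear": [0, 0.008, 0], "twist": 0},
  {"fingers": 0, "linear": [0, 0.008, 0], "twist": 0},
])

```text
clock: 8.52
eef_pos: [428.7, 77.9, 45.6]
tool_rot: [-3.141, 0.0, -3.043]
force: [0.8, -4.4, 4.5]
width: 23.2
gripper_force: 60.4
```

drive_tool([
  {"fingers": 0, "linear": [0, 0.008, 0], "twist": 0},
  {"fingers": 0, "linear": [0, 0.008, 0], "twist": 0},
  {"fingers": 0, "linear": [0, 0, 0], "twist": 0},
  {"fingers": 0, "linear": [0, 0, 0], "twist": 0},
  {"fingers": 0, "linear": [0, 0, 0], "twist": 0},
])

```text
clock: 8.93
eef_pos: [426.8, 93.3, 45.3]
tool_rot: [3.142, -0.001, -3.043]
force: [-0.2, -0.7, -1.6]
width: 23.2
gripper_force: 59.3
```

drive_tool([
  {"fingers": 0, "linear": [0, 0, -0.02], "twist": 0},
  {"fingers": 0, "linear": [0, 0, -0.03], "twist": 0},
  {"fingers": 0, "linear": [0, 0, -0.02], "twist": 0},
  {"fingers": 0, "linear": [0, 0, 0], "twist": 0},
  {"fingers": 0, "linear": [0, 0, 0], "twist": 0},
])

```text
clock: 9.35
eef_pos: [427.8, 92.7, 116.1]
tool_rot: [3.141, 0.002, -3.045]
force: [-0.7, -0.6, -2.4]
width: 23.5
gripper_force: 59.6
```

Run:
```python
from h import *
s=state(); print(G(s['eef_pos'])); w=snap('wrist','w5');b=snap('side','d5');a=snap('scene','s5')
c=cv2.resize(b['color'][130:290,190:310],(270,360),interpolation=cv2.INTER_CUBIC)
cv2.imwrite('pics/c5.png',np.hstack([cv2.resize(w['color'],(480,360)),c]))
```

```text
{'clock': 9.35, 'qpos': [-0.039, 0.552, -0.337, 2.194, 0.409, 0.452, 0.966], 'eef_pos': [427.796, 92.657, 116.087], 'tool_rot': [3.141, 0.002, -3.045], 'force': [-0.695, -0.606, -2.378], 'width': 23.526, 'gripper_force': 59.592}
[  4.9 231.4]
```

View pics/c5.png

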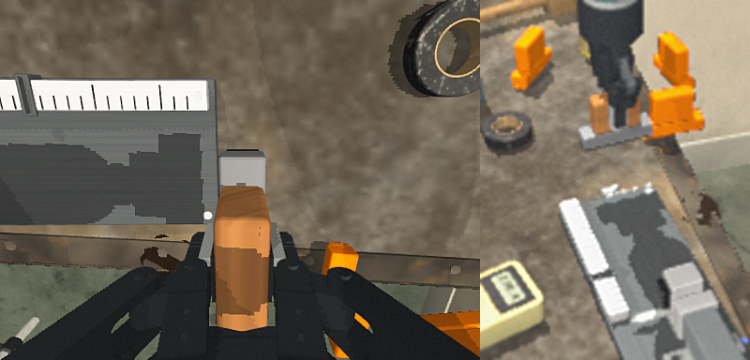

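Block lifted; the plate looks clear, with chips at the plate's end near (610,190) of the side crop. I'll move aside partway and check numerically where they lie.

drive_tool([
  {"fingers": 0, "linear": [-0.002, 0.0255, 0], "twist": 0},
  {"fingers": 0, "linear": [-0.002, 0.0255, 0], "twist": 0},
  {"fingers": 0, "linear": [-0.002, 0.0255, 0], "twist": 0},
  {"fingers": 0, "linear": [0, 0, 0], "twist": 0},
  {"fingers": 0, "linear": [0, 0, 0], "twist": 0},
])

```text
clock: 9.92
eef_pos: [424.7, 171.4, 114.4]
tool_rot: [3.141, -0.002, -3.04]
force: [0.5, -0.2, -2.1]
width: 23.3
gripper_force: 59.5
```

```bash
cat > chips.py <<'E'
from h import *
import sys
tag=sys.argv[1]
for n in('wrist','side','scene'):
    im=snap(n,n+tag); g=im['color'].astype(int); hs=cv2.cvtColor(im['color'],cv2.COLOR_BGR2HSV)
    m=((hs[...,2]>165)&(hs[...,1]<45)).astype('uint8'); k,l,st,c=cv2.connectedComponentsWithStats(m)
    for j in range(1,k):
        p0=G(onz(im,c[j],4)); p1=G(onz(im,c[j],20))
        if 8<=st[j][4]<1500 and -75<p0[0]<110 and 80<p0[1]<330: print(n,c[j].round(1),st[j][2:].tolist(),'z4',p0,'z20',p1)
E
python3 chips.py 6
```

```text
wrist [142.7 167.1] [5, 15, 45] z4 [-10.  212.7] z20 [-13.6 218.7]
wrist [162.8 175.2] [13, 25, 136] z4 [ -3.  228.9] z20 [ -7.1 233.9]
wrist [266.4 183.7] [46, 33, 821] z4 [  3.9 316.8] z20 [ -0.6 316.3]
wrist [149.1 188.4] [10, 4, 26] z4 [  8.7 216.1] z20 [  3.9 222. ]
wrist [147.7 205. ] [11, 12, 83] z4 [ 23.9 213.3] z20 [ 18.1 219.4]
wrist [148.9 225.7] [11, 19, 105] z4 [ 43.5 212.4] z20 [ 36.5 218.5]
wrist [127.2 225.2] [11, 9, 76] z4 [ 43.  193.3] z20 [ 36.  200.6]
side [264.8 213.4] [4, 5, 13] z4 [ 41.9 215.6] z20 [ 35.6 199. ]
side [247.1 214.9] [6, 6, 19] z4 [ -8.6 227.6] z20 [-13.8 210.7]
side [235.6 234.5] [22, 34, 332] z4 [-64.1 162.5] z20 [-68.1 146.9]
scene [270.5 202. ] [4, 3, 8] z4 [ 44.8 206.4] z20 [ 32.2 196.9]
scene [262.4 231.4] [43, 31, 412] z4 [-54.7 151.6] z20 [-65.5 143. ]
```

Run:
```python
from h import *
w=load('wrist6'); g=cv2.cvtColor(w['color'],cv2.COLOR_BGR2GRAY)
e=[proj(w,[*(O+x*ex+210*ey),16]).round(1).tolist() for x in(-20,0,20,40)]; print('edge',e)
for v in range(155,240,2): print(v,''.join(' .:-=+*#%@'[int(x)*10//256] for x in g[v,128:176]))
for n in('side6','scene6'):
    b=load(n); g=cv2.cvtColor(b['color'],cv2.COLOR_BGR2GRAY); q=[proj(b,[*(O+x*ex+210*ey),16]).round(1).tolist() for x in(-20,0,20,48)]; print(n,q)
    u0=int(q[0][0])-12; v0=int(min(q[0][1],q[3][1]))-14
    for v in range(v0,v0+34): print(v,u0,''.join(' .:-=+*#%@'[int(x)*10//256] for x in g[v,u0:u0+48]))
```

```text
edge [[132.5, 158.0], [135.4, 182.3], [138.2, 205.5], [140.8, 227.6]]
155 ===-::::::--========================+:::::::::::
157 ====::::::----=======================:::::::::::
159 ====-:::::--.:::::.:.::::::::========:::::::::::
161 ====-:::::..:=+##%**+=-:---:::::::==+-:::::::::-
163 ====-::....:-%*#*#+++*-:-----:::*%#*+++=-::--:--
165 ====-::....:-+**#++++*::::----::##**#*--:--:----
167 =====-:....:+***#++++=:::::::-:=#***#=--:::-----
169 =====-:....-++##*+++*::::::-:-:@#****--::::-----
171 =====-::..:=+#*#+++++::::::::--#***#+--::::::---
173 ======::..:++#**+++*-:::::-::-*#****--::-::::---
175 ::::::-:...-++*+++++*-:::::::=##*##+-==--::-:---
177 ::::::.......=++*++++**-:::::-###**##====::::---
179 -:-::::......:-+++++++++=::::-:-###*##*==--::---
181 ::::::........::-++*+++++*-::---:=#***##====:---
183 :::::::......::::-++=*++++*:::-----##***#*-==---
185 ::-::::.......:::::-=++*+:::::::---:-##**##-:---
187 :::::::.......:::=#****#+=-:::::-----:+#+:::::::
189 ::::::::......::=%%%#*****=:::-:::-------:::::::
191 ::::::::......::=****+++*=--::::::----------::::
193 ::::::::.......--**
[... 4567 characters left out ...]
::---=+++++---=-
205 242 -:::::::::-++-::-=+++=:::::::::::::::--=++++=---
206 242 ::::::::::-++::-+*+-:::::::::::::::::::-====+==-
207 242 ::::-:::-=+**:-=+*-::::::::::::::::::::::-===++=
208 242 :::::::-+**#*:=+==:::::::::::::::::::::::::-====
209 242 :::::::-+#*+==**=-:::::::::::::::::::::::::::---
210 242 ::::::::=+--+**+==-:::::::::::::::::::::::::::--
211 242 -::::::::-:+#*=====-:::::::::::::::::::::::::::-
212 242 =-:::::----+*=======-:::::::::::::::::::::::::::
213 242 ==---::-==--========-:::::::::::::::::::::::::::
214 242 -===-----===========-:::::::::::::::::::::::::::
215 242 --======-===========-:::::::::::::::::::::::::::
216 242 ==--+*+--===========--::::::::::::::::::::::::::
```

Three chips lie against the foot of the plate's end and one further out (y≈229), all beyond the plate edge. Put the block back, then recheck from a second viewpoint.

drive_tool([
  {"fingers": 0, "linear": [-0.002, 0.0255, 0], "twist": 0},
  {"fingers": 0, "linear": [-0.002, 0.0255, 0], "twist": 0},
  {"fingers": 0, "linear": [-0.002, 0.0255, 0], "twist": 0},
  {"fingers": 0, "linear": [-0.002, 0.0255, 0], "twist": 0},
  {"fingers": 0, "linear": [0, 0, 0], "twist": 0},
])

```text
clock: 10.48
eef_pos: [423.6, 277.9, 115.7]
tool_rot: [3.136, 0.002, -3.039]
force: [0.2, 1.3, -2.0]
width: 23.6
gripper_force: 59.6
```

drive_tool([
  {"fingers": 0, "linear": [0, 0, 0.025], "twist": 0},
  {"fingers": 0, "linear": [0, 0, 0.025], "twist": 0},
  {"fingers": 0, "linear": [0, 0, 0.02], "twist": 0},
  {"fingers": 0, "linear": [0, 0, 0.008], "twist": 0},
  {"fingers": 0, "linear": [0, 0, 0], "twist": 0},
])

```text
clock: 10.9
eef_pos: [422.5, 270.3, 35.7]
tool_rot: [-3.139, -0.004, -3.044]
force: [0.4, -0.4, -1.5]
width: 23.4
gripper_force: 59.8
```

drive_tool([
  {"fingers": 0, "linear": [0, 0, 0], "twist": 0},
  {"fingers": 0, "linear": [0, 0, 0], "twist": 0},
  {"fingers": 0, "linear": [0, 0, 0], "twist": 0},
])

```text
clock: 11.15
eef_pos: [424.4, 272.5, 38.6]
tool_rot: [3.14, 0.002, -3.044]
force: [0.3, 0.1, -1.5]
width: 23.4
gripper_force: 59.8
```

```bash
python3 chips.py 7; python3 -c "
from h import *
state()"
```

```text
side [246.7 214.6] [7, 6, 19] z4 [ -9.2 229.1] z20 [-14.5 212.1]
side [235.6 234.5] [22, 34, 333] z4 [-64.1 162.6] z20 [-68.2 147. ]
scene [251.8 208.1] [5, 3, 8] z4 [ -9.8 230. ] z20 [-21.3 220. ]
scene [262.5 231.4] [43, 31, 412] z4 [-54.8 151.4] z20 [-65.5 142.8]
{'clock': 11.3, 'qpos': [-0.477, 0.748, -0.224, 2.062, 0.427, 0.374, 0.626], 'eef_pos': [424.09, 272.441, 38.354], 'tool_rot': [3.141, 0.001, -3.044], 'force': [-0.259, -1.079, -0.725], 'width': 23.128, 'gripper_force': 59.828}
```

drive_tool([
  {"fingers": 0, "linear": [0, 0, 0.005], "twist": 0},
  {"fingers": 0, "linear": [0, 0, 0.0025], "twist": 0},
  {"fingers": 0, "linear": [0, 0, 0.001], "twist": 0},
  {"fingers": 0, "linear": [0, 0, 0], "twist": 0},
  {"fingers": 0, "linear": [0, 0, 0], "twist": 0},
])

```text
clock: 11.72
eef_pos: [423.7, 272.3, 29.6]
tool_rot: [-3.141, 0.001, -3.043]
force: [-1.3, -0.6, 7.3]
width: 23.4
gripper_force: 61.0
```

drive_tool([
  {"fingers": 0.5, "linear": [0, 0, 0], "twist": 0},
  {"fingers": 1, "linear": [0, 0, 0], "twist": 0},
  {"fingers": 1, "linear": [0, 0, 0], "twist": 0},
  {"fingers": 1, "linear": [0, 0, 0], "twist": 0},
  {"fingers": 1, "linear": [0, 0, 0], "twist": 0},
])

```text
clock: 12.13
eef_pos: [423.5, 272.2, 28.8]
tool_rot: [-3.142, -0.0, -3.043]
force: [0.1, -0.3, -0.0]
width: 82.0
gripper_force: 0.0
```

drive_tool([
  {"fingers": 1, "linear": [0, 0, -0.02], "twist": 0},
  {"fingers": 1, "linear": [0, 0, -0.03], "twist": 0},
  {"fingers": 1, "linear": [0, 0, -0.035], "twist": 0},
  {"fingers": 1, "linear": [0, 0, -0.035], "twist": 0},
  {"fingers": 1, "linear": [0, 0, -0.02], "twist": 0},
])

```text
clock: 12.55
eef_pos: [424.4, 273.1, 172.2]
tool_rot: [3.14, 0.003, -3.043]
force: [0.5, 0.5, -0.1]
width: 85.3
gripper_force: 0.0
```

drive_tool([
  {"fingers": 1, "linear": [0.002, -0.03, 0], "twist": 0},
  {"fingers": 1, "linear": [0.002, -0.03, 0], "twist": 0},
  {"fingers": 1, "linear": [0.002, -0.03, 0], "twist": 0},
  {"fingers": 1, "linear": [0, 0, 0], "twist": 0},
  {"fingers": 1, "linear": [0, 0, 0], "twist": 0},
])

```text
clock: 12.97
eef_pos: [426.5, 180.0, 169.0]
tool_rot: [-3.141, -0.0, -3.047]
force: [0.3, 0.3, 0.7]
width: 85.7
gripper_force: 0.0
```

```bash
python3 chips.py 8
python3 - <<'E'
from h import *
state()
w=load('wrist8'); hs=cv2.cvtColor(w['color'],cv2.COLOR_BGR2HSV)
m=cv2.inRange(hs,(3,90,90),(14,215,255))
k,l,st,c=cv2.connectedComponentsWithStats(m)
for j in range(1,k):
    if st[j][4]>300: print('wood?',st[j],onz(w,c[j],60).round())
print([proj(w,[*(O+x*ex+210*ey),z]).round().tolist() for x in(-20,20) for z in(16,0)])
g=cv2.cvtColor(w['color'],cv2.COLOR_BGR2GRAY); q=proj(w,[*(O+220*ey),8]).astype(int)
for v in range(q[1]-30,q[1]+60,2): print(v,q[0]-24,''.join(' .:-=+*#%@'[int(x)*10//256] for x in g[v,q[0]-24:q[0]+40]))
E
```

```text
wrist [156.8 157.2] [12, 21, 126] z4 [ -5.6 215.5] z20 [ -8.7 220.9]
wrist [170.4 158.9] [11, 21, 104] z4 [ -3.9 229.1] z20 [ -7.1 233.7]
wrist [158.4 171.1] [8, 3, 11] z4 [  8.7 215.7] z20 [  4.9 221. ]
wrist [157.7 184.9] [9, 10, 55] z4 [ 23.5 213.5] z20 [ 18.9 219. ]
wrist [158.3 199.9] [9, 17, 127] z4 [ 39.9 212.6] z20 [ 34.4 218. ]
wrist [140.8 201.9] [9, 7, 50] z4 [ 42.1 193.8] z20 [ 36.5 200.3]
side [264.5 213.3] [4, 6, 17] z4 [ 41.4 216.3] z20 [ 35.1 199.6]
side [247.4 214.5] [8, 6, 32] z4 [ -7.3 228.8] z20 [-12.5 211.8]
side [235.6 234.5] [22, 34, 332] z4 [-64.1 162.5] z20 [-68.1 146.9]
scene [268.6 200.9] [7, 5, 15] z4 [ 44.4 213.2] z20 [ 31.8 203.5]
scene [253.6 208.2] [8, 8, 30] z4 [ -6.5 225.9] z20 [-18.1 216. ]
scene [262.5 231.5] [43, 31, 417] z4 [-54.9 151.2] z20 [-65.6 142.7]
{'clock': 13.117, 'qpos': [-0.188, 0.486, -0.39, 2.079, 0.305, 0.629, 0.885], 'eef_pos': [426.463, 183.27, 169.053], 'tool_rot': [3.141, 0.0, -3.042], 'force': [-0.173, -0.072, -0.091], 'width': 85.086, 'gripper_force': 0.0}
wood? [ 344  157   41   76 1915] [424. 273.  60.]
[[145.0, 145.0], [151
[... 2628 characters left out ...]
@@%%@++++=+++++++++++++++++++++++++++++++++
205 136 ===*@@@#-=======:.+@@@@%@@+++++++++++++++++++++++==+++++++++++++
207 136 ================:.@%%%%##@+++++++++++++++++++++++=++++++++++++++
209 136 ================:-=+===+++++++++++++++++++++++++++++++++++++++++
211 136 ++++++=+====+==+++++++++++++++++++=+++++++++++++=+++++++++++++++
213 136 ++++++++++=++++=+++++++++++++++==+==++++++++++++=++=+=++=+===+==
215 136 ++++++++++++++++++++++++++++++===+==++++++++++++++==============
217 136 ++++++++++++++++++++++++++===+++++++++++++++++++++==============
219 136 +++++++++++++++++++++++++====+++++++++++++++++++++==============
221 136 ++++++**++**++*++++*++++++++=+++++++++++++++++=+================
```

Chips and block confirmed: all four chips on the bench beyond the plate end (heights agree with z≈4), block standing at (424,273). Next the head: rotate by +1.573 so the fingers close across gauge x.

drive_tool([
  {"fingers": 1, "linear": [0.0012, -0.0292, 0], "twist": 0},
  {"fingers": 1, "linear": [0.0012, -0.0292, 0], "twist": 0},
  {"fingers": 1, "linear": [0.0012, -0.0292, 0], "twist": 0},
  {"fingers": 1, "linear": [0.0012, -0.0292, 0], "twist": 0},
  {"fingers": 1, "linear": [0.0012, -0.0292, 0], "twist": 0},
])

```text
clock: 13.53
eef_pos: [435.1, 36.4, 169.0]
tool_rot: [3.141, 0.0, -3.04]
force: [0.1, 0.1, 0.7]
width: 85.4
gripper_force: 0.0
```

drive_tool([
  {"fingers": 1, "linear": [0.0012, -0.0292, 0], "twist": 0},
  {"fingers": 1, "linear": [0.0012, -0.0292, 0], "twist": 0},
  {"fingers": 1, "linear": [0.0012, -0.0292, 0], "twist": 0},
  {"fingers": 1, "linear": [0.0012, -0.0292, 0], "twist": 0},
  {"fingers": 1, "linear": [0.0012, -0.0292, 0], "twist": 0},
])

```text
clock: 13.95
eef_pos: [443.9, -109.8, 169.0]
tool_rot: [3.141, 0.001, -3.041]
force: [0.3, -0.2, -0.1]
width: 85.5
gripper_force: 0.0
```

drive_tool([
  {"fingers": 1, "linear": [0.0012, -0.0292, 0], "twist": 0},
  {"fingers": 1, "linear": [0, 0, 0], "twist": 0.1},
  {"fingers": 1, "linear": [0, 0, 0], "twist": 0.121},
  {"fingers": 1, "linear": [0, 0, 0], "twist": 0.121},
  {"fingers": 1, "linear": [0, 0, 0], "twist": 0.121},
])

```text
clock: 14.37
eef_pos: [445.6, -137.9, 168.9]
tool_rot: [3.141, 0.0, 2.772]
force: [0.2, 0.6, 0.6]
width: 85.7
gripper_force: 0.0
```

drive_tool([
  {"fingers": 1, "linear": [0, 0, 0], "twist": 0.121},
  {"fingers": 1, "linear": [0, 0, 0], "twist": 0.121},
  {"fingers": 1, "linear": [0, 0, 0], "twist": 0.121},
  {"fingers": 1, "linear": [0, 0, 0], "twist": 0.121},
  {"fingers": 1, "linear": [0, 0, 0], "twist": 0.121},
])

```text
clock: 14.78
eef_pos: [445.7, -137.5, 168.9]
tool_rot: [3.141, -0.0, 2.168]
force: [-0.1, 0.3, -0.3]
width: 85.5
gripper_force: 0.0
```

drive_tool([
  {"fingers": 1, "linear": [0, 0, 0], "twist": 0.121},
  {"fingers": 1, "linear": [0, 0, 0], "twist": 0.121},
  {"fingers": 1, "linear": [0, 0, 0], "twist": 0.121},
  {"fingers": 1, "linear": [0, 0, 0], "twist": 0.121},
  {"fingers": 1, "linear": [0, 0, 0], "twist": 0},
])

```text
clock: 15.2
eef_pos: [445.6, -137.5, 168.9]
tool_rot: [3.141, -0.0, 1.688]
force: [0.7, 0.7, -0.0]
width: 85.5
gripper_force: 0.0
```

Run:
```python
from h import *
s=state(); print(G(s['eef_pos'])); w=snap('wrist','w9'); print(ray(w,(0,0))[0])
for n,p in dict(head=[0,0,80],tip=[-58,0,30],mark=[-58,69.8,34],r15=[-67,15,30],r205=[-67,205,30]).items():
    print(n,proj(w,[*(O+p[0]*ex+p[1]*ey),p[2]]).round(1))
```

```text
{'clock': 15.2, 'qpos': [0.211, 0.467, 0.039, 2.082, -0.032, 0.593, 0.389], 'eef_pos': [445.64, -137.514, 168.854], 'tool_rot': [3.141, -0.0, 1.688], 'force': [0.684, 0.653, -0.009], 'width': 85.484, 'gripper_force': 0.0}
[0.5 0.5]
[436.92024219 -60.71144468 311.94778316]
head [256.5 197.9]
tip [195.5 179.9]
mark [191.2 103.2]
r15 [185.1 164.2]
r205 [170.6 -91.2]
```

Run:
```python
from h import *
w=load('w9'); g=cv2.cvtColor(w['color'],cv2.COLOR_BGR2GRAY)
for v in range(70,290,4): print(v,''.join(' .:-=+*#%@'[int(x)*10//256] for x in g[v,150:350:2]))
```

```text
70 -:::-----@@@@@@@@@@@@%:---------===-===-==============-==========================-========+=:-::::::
74 :--------@@@@@@@@@@@@@:-------=-=======--=====-====-===========-================--========+=:---::::
78 --------:@@@@@@@@@@@@@:----------======-======-=================================--=======++:----:---
82 --------:%@@@@@@@@@@@@:----------====-==-======================-================-========++.--------
86 :--------*@@@@@@@@@@@@:----------======-======-=================================-========+=---------
90 ---------=@@@@@@@@@@@@::--------------=--==========-============================:========+----------
94 ---------=@@@@@@@@@@@@:-----------=---=-===========-==================-=========:========+.---------
98 ===----==--------------=:-----------===-========================================:=--=====-:---------
102 ==-----=======--------:-.--------======--=====================-================----======-----------
106 --------:::::::::::::::=:-------=======-===========-=========-=================----=====+.----------
110 ----------@@@@@@####***-.:-------======-======-=======
[... 3965 characters left out ...]
===-------=---*#######*###*#*##*#+---------------.:::::::::::::::-----:
266 :..      :---::::=====-==-=---==::.---==---*#*######**###****#+------------:-:::::::::::::::::----- 
270 .         ----:::==-=--==-=-=:::::.=-------*##**##*##********#+-----------::: :-::::::::::::.------ 
274           ----:-:===--===-=--:::::::--=----*###**##*##***####*=-----------.:...-::::::::::::------- 
278           ----:--===---==----:::::::---=---*##***#***######*#*=-----------.:...-:::::::::::::------ 
282           -::-----=======----::::::----=---*#######***********-----------::: .:::::::::---:.------- 
286           =-------=-=::::::::::::::::--=:=-*#####***#*###*#*#*------:---:::: ....:....:---::::-----
```

Head top centre is at (256,197) versus predicted (256.5,198), marker at v≈103 as predicted. Descend onto the head.

drive_tool([
  {"fingers": 1, "linear": [0, -0.0015, 0.02], "twist": 0.02},
  {"fingers": 1, "linear": [0, 0, 0.03], "twist": 0},
  {"fingers": 1, "linear": [0, 0, 0.03], "twist": 0},
  {"fingers": 1, "linear": [0, 0, 0], "twist": 0},
  {"fingers": 1, "linear": [0, 0, 0], "twist": 0},
])

```text
clock: 15.67
eef_pos: [442.5, -138.3, 88.1]
tool_rot: [-3.138, -0.002, 1.671]
force: [-0.0, 0.6, -0.1]
width: 85.0
gripper_force: 0.0
```

drive_tool([
  {"fingers": 1, "linear": [0, 0, 0.015], "twist": 0},
  {"fingers": 1, "linear": [0, 0, 0.015], "twist": 0},
  {"fingers": 1, "linear": [0, 0, 0.012], "twist": 0},
  {"fingers": 1, "linear": [0, 0, 0.006], "twist": 0},
  {"fingers": 1, "linear": [0, 0, 0], "twist": 0},
])

```text
clock: 16.08
eef_pos: [443.8, -139.0, 41.5]
tool_rot: [3.141, -0.0, 1.669]
force: [-0.6, -0.5, -0.7]
width: 85.5
gripper_force: 0.0
```

drive_tool([
  {"fingers": 1, "linear": [0, 0, 0], "twist": 0},
  {"fingers": 1, "linear": [0, 0, 0], "twist": 0},
  {"fingers": 1, "linear": [0, 0, 0], "twist": 0},
])

```text
clock: 16.33
eef_pos: [444.0, -139.2, 42.0]
tool_rot: [3.14, 0.001, 1.668]
force: [-0.2, -0.3, 0.8]
width: 85.3
gripper_force: 0.0
```

Run:
```python
from h import *
s=state(); print(G(s['eef_pos']))
```

```text
{'clock': 16.333, 'qpos': [0.231, 0.709, 0.019, 2.169, -0.047, 0.262, 0.388], 'eef_pos': [443.989, -139.231, 41.996], 'tool_rot': [3.14, 0.001, 1.668], 'force': [-0.216, -0.284, 0.8], 'width': 85.277, 'gripper_force': 0.0}
[-1.3 -1. ]
```

drive_tool([
  {"fingers": 1, "linear": [0.001, 0, -0.006], "twist": 0},
  {"fingers": 0.5, "linear": [0, 0, 0], "twist": 0},
  {"fingers": 0.5, "linear": [0, 0, 0], "twist": 0},
  {"fingers": 0.2, "linear": [0, 0, 0], "twist": 0},
  {"fingers": 0, "linear": [0, 0, 0], "twist": 0},
])

```text
clock: 16.75
eef_pos: [443.0, -138.1, 47.2]
tool_rot: [-3.142, -0.0, 1.668]
force: [13.2, 6.9, 14.7]
width: 38.5
gripper_force: 14.0
```

drive_tool([
  {"fingers": 0, "linear": [0, 0, 0], "twist": 0},
  {"fingers": 0, "linear": [0, 0, 0], "twist": 0},
  {"fingers": 0, "linear": [0, 0, 0], "twist": 0},
  {"fingers": 0, "linear": [0, 0, 0], "twist": 0},
  {"fingers": 0, "linear": [0, 0, 0], "twist": 0},
])

```text
clock: 17.17
eef_pos: [444.6, -137.8, 47.7]
tool_rot: [3.139, 0.0, 1.669]
force: [3.0, 1.7, 10.3]
width: 35.3
gripper_force: 61.2
```

Run:
```python
from h import *
s=state(); print(G(s['eef_pos']))
```

```text
{'clock': 17.167, 'qpos': [0.227, 0.697, 0.019, 2.167, -0.048, 0.276, 0.386], 'eef_pos': [444.557, -137.83, 47.728], 'tool_rot': [3.139, 0.0, 1.669], 'force': [2.994, 1.711, 10.281], 'width': 35.281, 'gripper_force': 61.163}
[-0.6  0.3]
```

Width 35.3 suggests the pads sit above the button (38 expected). I'll reopen and grip lower.

drive_tool([
  {"fingers": 0.7, "linear": [0, 0, 0], "twist": 0},
  {"fingers": 0.7, "linear": [0, 0, 0], "twist": 0},
  {"fingers": 0.7, "linear": [0, 0, 0.004], "twist": 0},
  {"fingers": 0.7, "linear": [0, 0, 0.003], "twist": 0},
  {"fingers": 0.7, "linear": [0, 0, 0], "twist": 0},
])

```text
clock: 17.58
eef_pos: [443.2, -138.0, 39.3]
tool_rot: [-3.141, -0.0, 1.668]
force: [0.2, -0.1, -0.1]
width: 59.8
gripper_force: 0.0
```

drive_tool([
  {"fingers": 0.5, "linear": [0, 0, 0], "twist": 0},
  {"fingers": 0.45, "linear": [0, 0, 0], "twist": 0},
  {"fingers": 0.3, "linear": [0, 0, 0], "twist": 0},
  {"fingers": 0, "linear": [0, 0, 0], "twist": 0},
  {"fingers": 0, "linear": [0, 0, 0], "twist": 0},
])

```text
clock: 18.0
eef_pos: [444.5, -137.8, 40.6]
tool_rot: [3.14, 0.0, 1.669]
force: [5.4, 1.0, 6.2]
width: 35.6
gripper_force: 60.3
```

drive_tool([
  {"fingers": 0, "linear": [0, 0, 0], "twist": 0},
  {"fingers": 0, "linear": [0, 0, 0], "twist": 0},
  {"fingers": 0, "linear": [0, 0, 0], "twist": 0},
  {"fingers": 0, "linear": [0, 0, 0], "twist": 0},
])

```text
clock: 18.33
eef_pos: [444.6, -137.8, 40.6]
tool_rot: [3.14, 0.0, 1.669]
force: [4.4, 0.6, 5.2]
width: 35.4
gripper_force: 60.3
```

Run:
```python
from h import *
s=state(); print(G(s['eef_pos']),s['torque'])
```

```text
{'clock': 18.333, 'qpos': [0.228, 0.712, 0.018, 2.169, -0.048, 0.26, 0.386], 'eef_pos': [444.558, -137.82, 40.592], 'tool_rot': [3.14, 0.0, 1.669], 'force': [4.365, 0.645, 5.195], 'width': 35.441, 'gripper_force': 60.318}
[-0.6  0.3] [-0.05146205  1.33760236  0.01241996]
```

drive_tool([
  {"fingers": 0, "linear": [0.002, 0, 0], "twist": 0},
  {"fingers": 0, "linear": [0.003, 0, 0], "twist": 0},
  {"fingers": 0, "linear": [0, 0, 0], "twist": 0},
  {"fingers": 0, "linear": [0, 0, 0], "twist": 0},
])

```text
clock: 18.67
eef_pos: [444.1, -133.5, 40.6]
tool_rot: [3.14, 0.001, 1.668]
force: [5.8, -1.1, 5.1]
width: 35.5
gripper_force: 60.3
```

```bash
cat > mk.py <<'E'
from h import *
import sys
s=state(); print('tcp gauge',G(s['eef_pos']))
w=snap('wrist','wm'+sys.argv[1]); g=cv2.cvtColor(w['color'],cv2.COLOR_BGR2GRAY)
y=s['eef_pos']; gy=G(y)[1]
for n,p in dict(head=[0,gy,80],tip=[-58,gy,30],mark=[-58,69.8,34]).items(): print(n,proj(w,[*(O+p[0]*ex+p[1]*ey),p[2]]).round(1))
q=proj(w,[*(O-50*ex+(gy+15)*ey),30]).astype(int)
u0=max(q[0]-50,0)
for v in range(max(q[1]-70,0),min(q[1]+50,384),2): print(v,u0,''.join(' .:-=+*#%@'[int(x)*10//256] for x in g[v,u0:u0+120:2]))
E
python3 mk.py 1
```

```text
{'clock': 18.667, 'qpos': [0.218, 0.711, 0.02, 2.174, -0.051, 0.255, 0.379], 'eef_pos': [444.098, -133.515, 40.609], 'tool_rot': [3.14, 0.001, 1.668], 'force': [5.826, -1.125, 5.142], 'width': 35.492, 'gripper_force': 60.286}
tcp gauge [-0.7  4.7]
head [258.5 299.7]
tip [152.7 242.2]
mark [135.6 121.7]
146 114 @@@@@@@@@@@@@@@#:-:::...------------------------------------
148 114 @@@@%@@@@@@@@@@%:::::...-------------------------------=----
150 114 @@@@%%@@@@@@@@@%:-::-.--------------------------------------
152 114 @@@@%%@@%%%@@@@%::::-.--------------------------------------
154 114 @@@@%%@@@@@@@@@@-:::-.--------------------------------------
156 114 @@@@@%@@@%@@@@@@=:-:-.--------------------------------------
158 114 @@@@@%%@@%@@@@@@+::::.--------------------------------------
160 114 @@@@@%@@@@@@@@@@*::::.--------------------------------------
162 114 @@@@@%###########:::-:--------------------------------------
164 114 @@@@@%:::.::....%:--::--------------------------------------
166 114 @@@@@@@@@@@@@@@@%:::::--------------------------------------
168 114 @@@@@%%@@@@@@@@@%::::--------
[... 2643 characters left out ...]
++ +++++++
246 114 -------------------%%%%%#%%%%%%%%%%%%%%%%%%%%@+++++- +++++++
248 114 ------------------------.@%%%%%%%%%%%%%%%@:::.+++++: +++++++
250 114 -------------------------%@@@@@@@@@@@@@@%....=+++++.:+++++++
252 114 --------------------------===-:::::::::: ....+++++= ++++++++
254 114 --------------------------------=------..... +++++- ++++++++
256 114 --:-:::-------------------------------:.....=+++++. ++++++++
258 114 -::::::-------------------------------......++++++.:++++++++
260 114 -:-::::-------------=-----------------..... +++++= +++++++++
262 114 -:-:::::-----------------------------......=+++++: +++++++++
264 114 ---:::::----------------------------=......++++++..+++++++++
```

Button is released from the latch: the pointer moved with the hand (tip at (153,243), predicted (153,242)). Draw it out in steps, watching joint 6.

drive_tool([
  {"fingers": 0, "linear": [0.005, 0, 0], "twist": 0},
  {"fingers": 0, "linear": [0.005, 0, 0], "twist": 0},
  {"fingers": 0, "linear": [0.005, 0, 0], "twist": 0},
  {"fingers": 0, "linear": [0, 0, 0], "twist": 0},
])

```text
clock: 19.05
eef_pos: [442.5, -118.0, 40.6]
tool_rot: [3.14, 0.001, 1.668]
force: [5.0, -1.1, 6.1]
width: 35.3
gripper_force: 60.2
```

Run:
```python
from h import *
s=state(); print(G(s['eef_pos']))
```

```text
{'clock': 19.05, 'qpos': [0.184, 0.708, 0.023, 2.188, -0.062, 0.244, 0.358], 'eef_pos': [442.517, -117.957, 40.58], 'tool_rot': [3.14, 0.001, 1.668], 'force': [5.011, -1.106, 6.148], 'width': 35.33, 'gripper_force': 60.233}
[-0.7 20.3]
```

drive_tool([
  {"fingers": 0, "linear": [0.004, 0, 0], "twist": 0},
  {"fingers": 0, "linear": [0.004, 0, 0], "twist": 0},
  {"fingers": 0, "linear": [0, 0, 0], "twist": 0},
])

```text
clock: 19.3
eef_pos: [441.8, -110.2, 40.6]
tool_rot: [3.14, 0.001, 1.668]
force: [4.8, -1.6, 5.3]
width: 35.4
gripper_force: 60.3
```

Run:
```python
from h import *
s=state(); print(G(s['eef_pos']))
```

```text
{'clock': 19.3, 'qpos': [0.166, 0.707, 0.025, 2.195, -0.068, 0.238, 0.348], 'eef_pos': [441.766, -110.187, 40.58], 'tool_rot': [3.14, 0.001, 1.668], 'force': [4.833, -1.587, 5.303], 'width': 35.41, 'gripper_force': 60.267}
[-0.7 28.1]
```

drive_tool([
  {"fingers": 0, "linear": [0.002, 0, 0], "twist": 0},
  {"fingers": 0, "linear": [0.002, 0, 0], "twist": 0},
  {"fingers": 0, "linear": [0, 0, 0], "twist": 0},
])

```text
clock: 19.55
eef_pos: [441.4, -106.6, 40.6]
tool_rot: [3.14, 0.001, 1.668]
force: [3.9, -1.8, 6.7]
width: 35.3
gripper_force: 60.3
```

Run:
```python
from h import *
s=state(); print(G(s['eef_pos']),s['qpos'])
```

```text
{'clock': 19.55, 'qpos': [0.156, 0.706, 0.028, 2.199, -0.076, 0.235, 0.348], 'eef_pos': [441.401, -106.629, 40.567], 'tool_rot': [3.14, 0.001, 1.668], 'force': [3.902, -1.841, 6.698], 'width': 35.323, 'gripper_force': 60.304}
[-0.7 31.7] [ 0.15590911  0.70619791  0.0278217   2.19881708 -0.07577711  0.23545902
  0.34784464]
```

drive_tool([
  {"fingers": 0, "linear": [0.002, 0, 0], "twist": 0},
  {"fingers": 0, "linear": [0, 0, 0], "twist": 0},
])

```text
clock: 19.72
eef_pos: [441.2, -104.7, 40.6]
tool_rot: [3.14, 0.001, 1.668]
force: [4.4, -1.9, 6.0]
width: 35.5
gripper_force: 60.3
```

Run:
```python
from h import *
s=state(); print(G(s['eef_pos']),s['qpos'])
```

```text
{'clock': 19.717, 'qpos': [0.149, 0.706, 0.032, 2.201, -0.088, 0.234, 0.356], 'eef_pos': [441.242, -104.716, 40.6], 'tool_rot': [3.14, 0.001, 1.668], 'force': [4.368, -1.943, 6.026], 'width': 35.454, 'gripper_force': 60.304}
[-0.7 33.6] [ 0.14880488  0.70594173  0.03218395  2.20054938 -0.08826646  0.23417741
  0.35612388]
```

drive_tool([
  {"fingers": 0, "linear": [0.002, 0, 0], "twist": 0},
  {"fingers": 0, "linear": [0.002, 0, 0], "twist": 0},
  {"fingers": 0, "linear": [0, 0, 0], "twist": 0},
])

```text
clock: 19.97
eef_pos: [440.8, -100.7, 40.6]
tool_rot: [3.14, 0.001, 1.668]
force: [3.9, -1.8, 5.3]
width: 35.6
gripper_force: 60.3
```

Run:
```python
from h import *
s=state(); print(G(s['eef_pos']),s['qpos'])
```

```text
{'clock': 19.967, 'qpos': [0.11, 0.707, 0.076, 2.205, -0.213, 0.234, 0.472], 'eef_pos': [440.831, -100.665, 40.576], 'tool_rot': [3.14, 0.001, 1.668], 'force': [3.944, -1.807, 5.288], 'width': 35.615, 'gripper_force': 60.322}
[-0.7 37.7] [ 0.10997358  0.70725209  0.07630357  2.20480927 -0.21307179  0.23401142
  0.47227401]
```

The controller holds joint 6 at 0.234 using the redundancy. Continue.

drive_tool([
  {"fingers": 0, "linear": [0.0025, 0, 0], "twist": 0},
  {"fingers": 0, "linear": [0.0025, 0, 0], "twist": 0},
  {"fingers": 0, "linear": [0.0025, 0, 0], "twist": 0},
  {"fingers": 0, "linear": [0.0025, 0, 0], "twist": 0},
  {"fingers": 0, "linear": [0, 0, 0], "twist": 0},
])

```text
clock: 20.38
eef_pos: [439.8, -90.6, 40.6]
tool_rot: [3.14, 0.001, 1.668]
force: [4.9, -1.6, 6.1]
width: 35.8
gripper_force: 60.3
```

Run:
```python
from h import *
s=state(); print(G(s['eef_pos']))
```

```text
{'clock': 20.383, 'qpos': [0.057, 0.709, 0.122, 2.214, -0.346, 0.234, 0.584], 'eef_pos': [439.822, -90.561, 40.58], 'tool_rot': [3.14, 0.001, 1.668], 'force': [4.851, -1.649, 6.108], 'width': 35.775, 'gripper_force': 60.32}
[-0.8 47.8]
```

Good. 17 mm of the remaining 22 mm, then measure.

drive_tool([
  {"fingers": 0, "linear": [0.003, 0, 0], "twist": 0},
  {"fingers": 0, "linear": [0.003, 0, 0], "twist": 0},
  {"fingers": 0, "linear": [0.003, 0, 0], "twist": 0},
  {"fingers": 0, "linear": [0.003, 0, 0], "twist": 0},
  {"fingers": 0, "linear": [0.003, 0, 0], "twist": 0},
])

```text
clock: 20.8
eef_pos: [438.4, -76.3, 40.6]
tool_rot: [3.139, 0.001, 1.667]
force: [4.5, -3.0, 7.1]
width: 35.4
gripper_force: 60.5
```

drive_tool([
  {"fingers": 0, "linear": [0.002, 0, 0], "twist": 0},
  {"fingers": 0, "linear": [0, 0, 0], "twist": 0},
  {"fingers": 0, "linear": [0, 0, 0], "twist": 0},
])

```text
clock: 21.05
eef_pos: [438.2, -73.9, 40.6]
tool_rot: [3.14, 0.001, 1.668]
force: [5.0, -2.2, 6.4]
width: 35.3
gripper_force: 60.4
```

```bash
python3 mk.py 2
```

```text
{'clock': 21.05, 'qpos': [-0.008, 0.71, 0.164, 2.227, -0.473, 0.234, 0.675], 'eef_pos': [438.158, -73.862, 40.572], 'tool_rot': [3.14, 0.001, 1.668], 'force': [4.959, -2.158, 6.353], 'width': 35.335, 'gripper_force': 60.389}
tcp gauge [-0.8 64.6]
head [258.9 299.7]
tip [152.9 242.3]
mark [149.5 236.9]
146 115 @@@@@@@@@@@@@@@=::::----------------------------------------
148 115 %%%%%@@@%%@@%%@+::::----------------------------------------
150 115 %%%%%@@@%%@@%%@+::::.---------------------------------------
152 115 %%%%%@@@%%@@%%@*:::::---------------------------------------
154 115 %%%%%%@@%%%@%%@#:::::---------------------------------------
156 115 @%%%%@@@%%%@%%@#:::::---------------------------------------
158 115 %%%%%%@@%%%@@%@%::::----------------------------------------
160 115 @%%%%@@@@@@@@%@%:::::---------------------------------------
162 115 %%%%@*#####====@-:::----------------------------------------
164 115 @%%%@::::.:::::#=:::-.--------------------------------------
166 115 %%%%@@@@@@@@@@@@+:::-.--------------------------------------
168 115 %%%%%%@@@%%%@%%@*::::.--------
[... 2642 characters left out ...]
+: +++++++
246 115 :%@@@@@@@%%%@@@@@@@@%@@##@@@%%%%%%%%%%%%%%%%%%=++++.:+++++++
248 115 :*%%%%%%%%%%%%%%%%%%%.:::%%%%%%%%%%%%%%%@*:::-+++++ =+++++++
250 115 :+@%%%@%%%%@@@@@@@@@@::::@%%%%%@%%@%%@@@= ...+++++- =+++++++
252 115 :=@%%%%%%%%.        ==:::-----:::::::::......+++++. ++++++++
254 115 :-@%%%%@%%%%%@@%@@@@@+::::------------:.....++++++ :++++++++
256 115 -:@%%%%%%%%%%%%%%%%%@*:::-.-----------..... +++++= =++++++++
258 115 -:%%%%%@%%%%%%%%%%%%@#:::-.----------:......+++++: =++++++++
260 115 -:#%%%%%%%%%%%%%%%%%%#::::.----------......++++++. +++++++++
262 115 --*@%%%%%%%%%%%%%%%%%#::::.----------..... ++++++ :+++++++++
264 115 --=@%%%%%%%%%%%%%%%%%%::::.---------.......+++++= =+++++++++
```

Run:
```python
from h import *
def prof(f,u0,u1,v0,v1):
    g=cv2.cvtColor(load(f)['color'],cv2.COLOR_BGR2GRAY); print(f,u0,u1,v0,g[v0:v1,u0:u1].mean(1).round().astype(int).tolist())
prof('w9',188,192,125,170); prof('w9',201,204,172,192); prof('w9',197,200,172,192)
prof('wm1',135,145,155,232); prof('wm1',154,161,232,252)
prof('wm2',137,147,190,272); prof('wm2',154,156,228,256); prof('wm2',158,162,228,256)
for f in('w9','wm1','wm2'):
    w=load(f); t0={'w9':0.,'wm1':4.4,'wm2':64.3}[f]
    P=lambda x,y,z: proj(w,[*(O+x*ex+y*ey),z]).round(1).tolist()
    print(f,'cam gauge',G(ray(w,(0,0))[0]),{y:P(-60,y,30) for y in(20,30,60,80)},'tip',P(-58,t0,30),P(-58,t0,32),P(-58,t0,28),'mark70',P(-65,70,30),P(-65,70,38))
```

```text
w9 188 192 125 [247, 253, 61, 139, 255, 243, 240, 240, 240, 239, 240, 244, 253, 125, 90, 255, 242, 238, 238, 237, 237, 237, 241, 253, 105, 81, 255, 240, 236, 236, 236, 235, 236, 242, 255, 26, 140, 253, 241, 252, 140, 45, 60, 61, 59]
w9 201 204 172 [107, 105, 106, 103, 115, 148, 201, 190, 206, 235, 231, 164, 180, 158, 44, 51, 113, 107, 104, 105]
w9 197 200 172 [107, 104, 102, 103, 103, 101, 97, 124, 170, 249, 220, 54, 75, 79, 72, 106, 105, 101, 102, 102]
wm1 135 145 155 [234, 233, 233, 233, 233, 236, 243, 192, 4, 49, 210, 243, 234, 232, 232, 232, 231, 232, 231, 232, 231, 231, 232, 231, 234, 243, 198, 2, 20, 206, 242, 232, 230, 230, 230, 229, 229, 230, 229, 229, 229, 229, 229, 234, 254, 72, 3, 132, 247, 232, 229, 229, 229, 229, 229, 229, 229, 228, 228, 228, 230, 240, 201, 42, 1, 192, 239, 230, 227, 230, 248, 154, 56, 47, 79, 90, 88]
wm1 154 161 232 [96, 95, 95, 95, 94, 96, 94, 88, 133, 141, 132, 174, 225, 230, 207, 107, 89, 97, 97, 96]
wm2 137 147 190 [229, 230, 230, 229, 229, 229, 229, 230, 235, 255, 18, 4, 134, 248, 233, 229, 228, 229, 228, 229, 229, 229, 229, 229, 228, 230, 241, 202
[... 399 characters left out ...]
62 228 [69, 63, 62, 64, 63, 61, 62, 70, 72, 74, 75, 74, 74, 76, 73, 76, 197, 227, 218, 93, 64, 71, 72, 72, 71, 72, 70, 67]
w9 cam gauge [-0.8 77.8] {20: [192.4, 159.0], 30: [191.9, 148.3], 60: [190.4, 114.5], 80: [189.2, 90.7]} tip [195.5, 179.9] [195.1, 180.5] [195.9, 179.4] mark70 [184.1, 102.6] [181.9, 102.8]
wm1 cam gauge [-0.6 82.2] {20: [146.0, 216.4], 30: [143.9, 198.7], 60: [137.1, 141.3], 80: [131.9, 98.9]} tip [152.7, 242.7] [151.5, 244.4] [153.9, 241.1] mark70 [124.1, 120.5] [117.0, 121.8]
wm2 cam gauge [ -0.8 142.1] {20: [157.0, 310.4], 30: [155.4, 296.0], 60: [150.1, 249.8], 80: [146.2, 216.3]} tip [153.0, 242.8] [151.8, 244.5] [154.1, 241.1] mark70 [139.0, 233.4] [133.3, 240.0]
```

Ticks give the pointer at ≈64.3 mm and the marker at ≈70.2 mm, so 5.9 mm remains.

drive_tool([
  {"fingers": 0, "linear": [0.003, 0, 0], "twist": 0},
  {"fingers": 0, "linear": [0.0029, 0, 0], "twist": 0},
  {"fingers": 0, "linear": [0, 0, 0], "twist": 0},
  {"fingers": 0, "linear": [0, 0, 0], "twist": 0},
  {"fingers": 0, "linear": [0, 0, 0], "twist": 0},
])

```text
clock: 21.52
eef_pos: [437.6, -68.1, 40.6]
tool_rot: [3.14, 0.001, 1.668]
force: [4.2, -2.0, 6.9]
width: 35.3
gripper_force: 60.4
```

Run:
```python
from h import *
s=state(); print(G(s['eef_pos']))
w=snap('wrist','wm3'); g=cv2.cvtColor(w['color'],cv2.COLOR_BGR2GRAY)
for v in range(190,290): print(v,''.join(' .:-=+*#%@'[int(x)*10//256] for x in g[v,110:190]), int(g[v,137:147].mean()))
```

```text
{'clock': 21.517, 'qpos': [-0.028, 0.71, 0.174, 2.231, -0.506, 0.234, 0.696], 'eef_pos': [437.552, -68.052, 40.568], 'tool_rot': [3.14, 0.001, 1.668], 'force': [4.201, -1.985, 6.868], 'width': 35.316, 'gripper_force': 60.439}
[-0.9 70.5]
190 %%%%%%%%%%%%%%%%%%%@@@@@@@@@@@@@@@@%@@@#=::::::::------------------------------- 232
191 %%%%%%%%%@@%%%%%%@@@@@@@@@@@@@@@@@@@@@@%=::::::::------------------------------- 249
192 %%%%%%%%%@%%%%%%@@%==++++++++++++++=++#%+::::::::------------------------------- 130
193 @%%%%%%%%%@%%%%%%@%                   +@+::::-::-:------------------------------ 7
194 @%%%%%%%%%@%%%%%%@%.                  :@*:::::::::------------------------------ 0
195 @%%%%%%%%%@%%%%%%@@@@@@@@@@@@@@@@@@@@@@@*::::::::------------------------------- 255
196 @%%%%%%%%%@%%%%%%%%@@@@@@@@@@@@@@@@@@@@%#:::::::::------------------------------ 235
197 @%%%%%%%%%@%%%%%%%%%%%@@@@%%%%%@@@%%%@@@#-:::-::::------------------------------ 229
198 @%%%%%%%%%%@%%%%%%%%%%%@@@%%%%%%@%%%%%@@#-::::::::------------------------------ 229
199 %@%%%%%%%%@%%%%%%%%%%%%@@@%%%%%%%%%%%%@@#=::::::::-----------
[... 7305 characters left out ...]
-------:*@@%%%%%%%%%%%%%%%%%%%%%%%%%%%%%%%%%%%+::::::::----:................ 224
283 -----------:+%@%%%%%%%%%%%%%%%%%%%%%%%%%%%%%%%%%%%*::::::::---:................. 224
284 -----------:=%@%%%%%%@@@@@@@@@%%%%%%%%%%%%%%%%%%%%*::::::::--:.................. 226
285 -----------:=%@%%%@@@@@@@%%%%%%@@@@%%%%%%%%%%%%%%%*::::::::--................... 226
286 -----------:-#@@@@@@####*++++++**#%@@%%%%%%%%%%%%@#::::::::--................... 178
287 --------:--:-#@@%##*--.        ..-+#%@%%%%%%%%%%%@#-:::::::-:................... 71
288 -----------::*%%*:.                .=#%@%%%%%%%%%@#=:::::::-: .................. 29
289 -----------::::.  ................   :*@@%%%%%%%@@#=:::::-:-:................... 28
```

Pointer (v≈245) lies at the saddle/rib centre (rows 236–253) and the 70 mm tick position (≈245.7). The button is still squeezed at 60 N, so I'm handing in.

```bash
python3 -c "
from cell import ctrl
print(ctrl.finish_job())"
```

```text
the job is handed in; nothing more can be done
None
```

The four chips are wiped off the bed plate onto the bench, the scraper block stands on the bench again, and the arm is held with the button squeezed and its pointer within about 0.5 mm of the marker at 70 mm (my measurement); the job was handed in at about 21.6 s, with no verdict shown.

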